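Stow the bottles in the light-protection cabinet

TASK

Put the bottles away in the light-protection cabinet: pick up the hook tool, catch its prong in the eye of the bottle tray, and with it draw the tray out of the hood right to its stops. Stand every blue bottle from the bench upright in a bore of its own, fully down, then push the tray along its centre line until it is fully home, with all bottles still standing. Lay the hook tool back on its black mat, and leave the dental cast and the denture alone.

Things in the scene. Friction and masses are not known exactly. Their poses are not given: they have to be found in the camera images.
- cabinet: fixed light-protection cabinet: amber hood over the rear of a 6 mm aluminium base plate (cabinet x -0.162 to +0.112) with black rubber-faced guides 171 mm apart, 24 mm high. Origin: on the bench under the middle of the hood's open front (the mouth); +x into the hood, z up. Hood 187 mm wide, x 0 to 0.112, top 132 mm above the bench; roof's underside 120 mm, back wall's inner face x=0.098.
- stops (a point): midpoint between the two small dark stops on the base plate (20 mm high, 11 mm each side of y=+-0.070, rear faces at cabinet x=-0.152) that halt the tray when it is drawn out; axes as the cabinet's
- tray: loose white bottle tray, 90 (x) by 168 (y) by 22 mm high, 0.28-0.46 kg, on the base plate, 1.5 mm play to each guide. Origin: centre of its underside, x into the hood. At cabinet x=0.053 it is fully home (meets the back wall), at x=-0.107 fully out (meets the stops); starts up to 13 mm short of home. A row of four bores along y. Pushed off its centre line it skews and jams.
- eye (a point): centre of the steel eye on a thin bar at the middle of the tray's front: ring in the tray's upright x-z plane, so the opening faces sideways (tray y). Opening 27 mm, outside 39 mm, bar 6 mm; 100 mm before the tray's origin, 27 mm above the bench. Axes as the tray's. Pulled by the eye, or pushed on the eye's nose, the tray runs freely (2 to 8 N).
- hook: loose hook tool lying flat: orange handle 110 (x) by 18 by 16 mm high, 6 mm steel shank from its +x end; 140 mm ahead of the handle's middle it turns sideways to +y as a straight prong 30 mm long. Origin: centre of the handle's underside; +x towards the hook, z up. Shank and prong lie 8 mm above the underside. 100 g, balances 10 to 35 mm ahead of the handle's middle.
- hook_bite (a point): middle of the hook's sideways prong (139 mm ahead of the handle's middle, 15 mm to its +y, 8 mm above its underside); axes as the hook's
- hook_end (a point): end of the hook's sideways prong (138 mm ahead, 30 mm to +y)
- mat: fixed black rubber mat, 250 mm (x) by 120 mm (y), 3 mm thick, on which the hook tool belongs. Origin: centre of its underside. The hook lies on it along its x, hook end towards +x, handle's middle about 45 mm behind the mat's centre.
- bore0 (a point): centre of the floor of tray bore 0 (36 mm across, 16 mm deep; floor 6 mm above the tray's underside, rim 22 mm); bores are 38 mm apart along the tray's y
- bore1 (a point): centre of the floor of tray bore 1 (36 mm across, 16 mm deep; floor 6 mm above the tray's underside, rim 22 mm); bores are 38 mm apart along the tray's y
- bore2 (a point): centre of the floor of tray bore 2 (36 mm across, 16 mm deep; floor 6 mm above the tray's underside, rim 22 mm); bores are 38 mm apart along the tray's y
- bore3 (a point): centre of the floor of tray bore 3 (36 mm across, 16 mm deep; floor 6 mm above the tray's underside, rim 22 mm); bores are 38 mm apart along the tray's y
- bottle_1: small blue bottle with white nozzle cap, round, body 32 mm across up to 72 mm high, cap 20 mm across, 90 mm tall in all, 60 g; stands upright on the bench. Origin: centre of its underside (the round body's axis lies about 1 mm to its own +y), z up.
- bottle_2: small blue bottle with white nozzle cap, round, body 32 mm across up to 72 mm high, cap 20 mm across, 90 mm tall in all, 60 g; stands upright on the bench. Origin: centre of its underside (the round body's axis lies about 1 mm to its own +y), z up.
- bottle_3: small blue bottle with white nozzle cap, round, body 32 mm across up to 72 mm high, cap 20 mm across, 90 mm tall in all, 60 g; stands upright on the bench. Origin: centre of its underside (the round body's axis lies about 1 mm to its own +y), z up.
- bottle_4: small blue bottle with white nozzle cap, round, body 32 mm across up to 72 mm high, cap 20 mm across, 90 mm tall in all, 60 g; stands upright on the bench. Origin: centre of its underside (the round body's axis lies about 1 mm to its own +y), z up.
- cast: loose pale blue stone dental cast, 60x71x41 mm, a bystander behind the bottles; origin: centre of its underside
- denture: loose pink denture, 51x60x20 mm, a bystander behind the tray's path; origin: centre of its underside

How it is judged:
By the outcome, as a careful person would: the job done as asked, in the order asked, and still so for the second after the job is handed in, with the robot touching nothing.
Of bottle_1, bottle_2, bottle_3, bottle_4 only 2 to 4 are there at a start; the rules pass over those that are not, and their reading is None.
At some moment in a run one of hook may be knocked a few centimetres aside while the robot is not near it.
It also fails if it takes over 210 s, if anything falls off the work surface, if the arm or the gripper's body presses on something with over 40 N, if the wrist force passes 120 N, or if a joint passes its speed limit or range.

ROBOT

A 7-joint arm with a two-finger parallel gripper is mounted at the origin on a cart in front of the work surface, level with it; the furniture and walls round the work are solid. World frame = base frame: x ahead of the robot, y to its left, z up, the work surface at z = 0. Lengths are in m, angles in rad, forces in N, time in s.
With the tool pointing down it reaches from about 0.425 to 0.925 m from the base axis. Payload 6.8 kg.
Tool frame: the origin (TCP) lies midway between the tips of the shut fingers; the grasp point (between the pads) lies 19 mm behind it; z points along the fingers, y is the line along which they close (so a half turn about z gives the same grasp; the last joint's range is limited). The gripper opens to 85 mm and grips with 20 to 120 N. Pads are 22 mm wide; open, the fingers measure 114 mm over their backs; the gripper's body (76 mm by 85 mm) begins 54 mm behind the grasp point. The pads swing forward as they close: fully open they stand 13 mm farther back than shut.
Start: joints at [1.226, 0.477, 0.022, 1.555, -0.011, 1.109, -0.083], TCP at [0.158, -0.656, 0.231] pointing down, gripper open.
Joint ranges: [-2.96, 2.96], [-0.34, 2.1], [-1.41, 1.46], [0.24, 2.44], [-1.37, 4.51], [0.17, 1.92], [-2.96, 2.96]. Speed limits (rad/s): [2.39, 2.39, 3.14, 3.14, 3.14, 3.14, 3.14].

INTERFACE

Orientations are given as a unit quaternion [w, x, y, z].
In Python, from station import bot gives the robot as it stands.
- The arm moves only by the tool jog_arm, never from a script. Its argument "rows" is a list of rows, each an object of numbers: "fingers": the finger opening in mm, from 0 to 85.4; "x", "y", "z": the shift along the tool's x, y, z in mm; "ax", "ay", "az": the turn, a rotation vector about the tool's x, y, z in degrees. A call has exactly 8 rows; each row shifts and turns the commanded pose from where the row before left it, along the tool's axes as they then stand; what a row does not reach is not made up. A row lasts 1/10 s, in which the tool goes at most 50 mm and 8.59 degrees, less where a joint would pass 70% of its speed; a pose out of reach is approached as far as the arm can. A call with a gripper value outside its range is refused whole. The fingers move at their own pace and stop on an object; "force" is the grip in N (left out, the last holds). Time passes only in rows, so rows that do not move let the fingers close, or fill a call up. It gives the time, the measured TCP pose, the force, the opening and the grip force at its end, in the units of the state.
- bot.get_obs(): the state, without advancing time (a new reading comes with each control period).
- bot.read_camera(name): name is "side" or "top" or "wrist"; returns a dict with "pixels" (400x640x3 uint8, red, green, blue), "vertical_fov" (degrees; the focal length in pixels is half the picture's height over the tangent of half this angle, whatever the lens; pixels are square), "cx", "cy" (the principal point, pixels), "world_from_camera" (4x4, takes a point from camera to world coordinates). Camera axes: x right, y down, z forward; pixel columns grow to the right and rows downward; lengths in m; the calibration is good to about 2 mm. A picture is of the moment at which its call begins. There is no depth.
- bot.hand_in(): hands the job in; it is judged then, once.
The state is a dict: "t": time; "q": joint angles; "joint_vel": joint speeds; "joint_torque": joint torques, N m; "eef_pos": TCP position; "tool_rot": TCP orientation; "contact_force": force on the tool from outside, world axes, zero at the start; "torque": the same for the moment, N m; "gripper_width": opening from 0.0 (shut) to 1.0 (fully open); "grasp_force": force on a finger pad.
Only numpy, scipy, OpenCV 4.12 (cv2) and the standard library are available. Lean on these libraries where they do the work, as an engineer would, in place of code of your own. Each camera call takes 0.05 s, during which the arm holds its last target. There are 200 camera calls.

## Working session

There is one attempt and no reset: what is moved stays moved. The work goes in short steps, Python scripts to look and compute and a tool call to move; the robot and the scene stay as the last step left them, time stands still between calls to the robot, and variables do not carry over. Pictures are saved under pics/ and viewed, at most 14 in all, crops included, and the job is handed in when it is done.

Besides the shell and the picture viewer there is one more tool, called after "Call:" by a JSON object that holds its "fn" and its "kwargs". jog_arm: Moves the arm, as the interface text tells. Its arguments: {"type":"object","properties":{"rows":{"type":"array","items":{"type":"object","properties":{"fingers":{"type":"number"},"x":{"type":"number"},"y":{"type":"number"},"z":{"type":"number"},"ax":{"type":"number"},"ay":{"type":"number"},"az":{"type":"number"}}}},"force":{"type":"number"}},"required":["rows"]}

```bash
ls; mkdir -p pics; cat > h.py <<'E'
import numpy as np, cv2
from station import bot
from scipy.spatial.transform import Rotation as R
def cam(n,save=None):
    c=bot.read_camera(n)
    if save: cv2.imwrite('pics/'+save,c['pixels'][:,:,::-1])
    return c
def ray(c,u,v,z):
    T=np.array(c['world_from_camera']);f=200/np.tan(np.radians(c['vertical_fov'])/2)
    d=T[:3,:3]@np.array([(u-c['cx'])/f,(v-c['cy'])/f,1]);o=T[:3,3]
    return o+d*(z-o[2])/d[2]
def proj(c,p):
    T=np.linalg.inv(np.array(c['world_from_camera']));f=200/np.tan(np.radians(c['vertical_fov'])/2)
    q=T[:3,:3]@np.array(p)+T[:3,3];return c['cx']+f*q[0]/q[2],c['cy']+f*q[1]/q[2]
def st():
    o=bot.get_obs();w,x,y,z=o['tool_rot'];return o,np.array(o['eef_pos']),R.from_quat([x,y,z,w])
E
python3 - <<'E'
from h import *
for n in('top','side'):
    c=cam(n,n+'0.png');print(n,c['vertical_fov'],c['cx'],c['cy'],np.round(c['world_from_camera'],3).tolist())
o,p,r=st();print(o);print(r.as_matrix().round(3))
E
```

```text
pics
top 48.550584692357354 314.5189210263204 196.393585350249 [[0.004, -0.997, 0.075, 0.502], [-1.0, -0.002, 0.026, -0.055], [-0.026, -0.075, -0.997, 1.143], [0.0, 0.0, 0.0, 1.0]]
side 49.723984635161 310.89790386919657 194.8751599445056 [[-1.0, -0.008, -0.013, 0.597], [0.006, 0.549, -0.836, 0.963], [0.013, -0.836, -0.549, 0.733], [0.0, 0.0, 0.0, 1.0]]
{'t': 0.1, 'q': array([ 1.22590112,  0.47774454,  0.02236174,  1.55635213, -0.01147631,
        1.10927282, -0.08309646]), 'joint_vel': array([ 0.0006182 , -0.00248548, -0.00078675, -0.0016083 ,  0.0011833 ,
       -0.00067278, -0.00077948]), 'joint_torque': array([ 4.36627612e-03, -5.97758317e+01,  1.61363259e+00, -2.81951916e+01,
        1.27915386e-02,  5.14269836e-03,  1.95060778e-05]), 'eef_pos': array([ 0.15819513, -0.65565904,  0.23040532]), 'tool_rot': array([-8.06142003e-04,  9.92997836e-01,  1.18129671e-01, -1.71627233e-04]), 'contact_force': array([0.05147431, 0.46889478, 0.50756473]), 'torque': array([ 0.03071353, -0.00999625, -0.00751236]), 'grasp_force': 0.0, 'gripper_width': 1.002015166724825}
[[ 0.972  0.235 -0.001]
 [ 0.235 -0.972  0.002]
 [-0.    -0.002 -1.   ]]
```

View pics/top0.png

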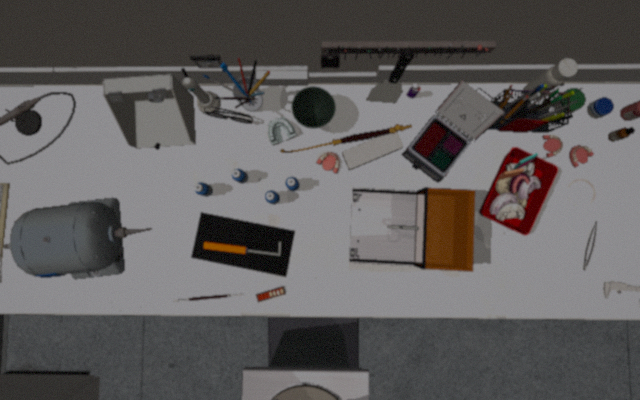

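View pics/side0.png

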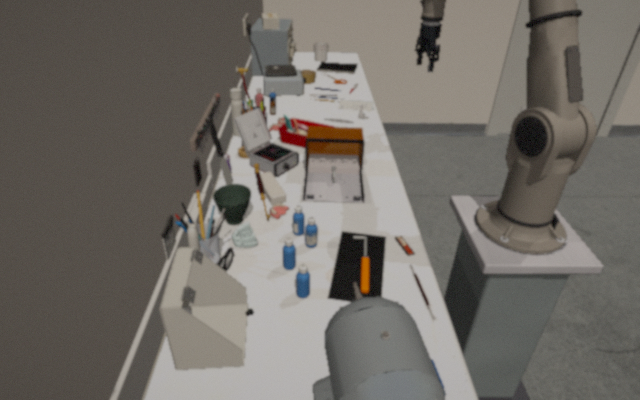

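```bash
python3 - <<'E'
from h import *
cs=[cam('top') for _ in range(8)]
c=cs[0];im=np.mean([k['pixels'] for k in cs],0)
np.save('top.npy',im);im=im.astype(np.uint8)
cv2.imwrite('pics/a.png',cv2.resize(np.clip(im[180:280,180:490,::-1]*1.6,0,255).astype(np.uint8),None,fx=2.58,fy=2.58,interpolation=cv2.INTER_CUBIC))
hsv=cv2.cvtColor(im,cv2.COLOR_RGB2HSV)
H,S,V=[hsv[...,i].astype(int) for i in range(3)]
def rects(m,z,amin,lab):
    for k in cv2.findContours(m.astype(np.uint8),cv2.RETR_EXTERNAL,cv2.CHAIN_APPROX_NONE)[0]:
        if cv2.contourArea(k)<amin: continue
        b=cv2.boxPoints(cv2.minAreaRect(k));w=np.array([ray(c,*q,z)[:2] for q in b])
        print(lab,cv2.contourArea(k),b.round(1).tolist(),w.round(4).tolist(),'c',w.mean(0).round(4),'L',np.linalg.norm(np.diff(w,axis=0),axis=1).round(4))
o=(H<22)&(S>150)&(V>80)
rects(o&(np.arange(640)[None]<300)&(np.arange(400)[:,None]<260),.019,30,'handle')
rects(o&(np.arange(640)[None]>400)&(np.arange(640)[None]<482),.132,300,'hood')
mk=(V<60);mk[:200]=0;mk[285:]=0;mk[:,:185]=0;mk[:,300:]=0
mk=cv2.morphologyEx(mk.astype(np.uint8),cv2.MORPH_CLOSE,np.ones((9,9)));rects(mk,.003,2000,'mat')
b=(H>95)&(H<125)&(S>90);b[:160]=0;b[210:]=0;b[:,:190]=0;b[:,310:]=0
rects(b,.072,20,'bot')
# side bottles
cc=[cam('side') for _ in range(4)];si=np.mean([k['pixels'] for k in cc],0).astype(np.uint8);sc=cc[0]
h2=cv2.cvtColor(si,cv2.COLOR_RGB2HSV);m=((h2[...,0]>95)&(h2[...,0]<125)&(h2[...,1]>120)).astype(np.uint8);m[:200]=0;m[300:]=0;m[:,:270]=0;m[:,330:]=0
for k in cv2.findContours(m,cv2.RETR_EXTERNAL,cv2.CHAIN_APPROX_NONE)[0]:
    if cv2.contourArea(k)>60:
        x,y,w,h=cv2.boundingRect(k);M=cv2.moments(k);u,v=M['m10']/M['m00'],M['m01']/M['m00'];print('side',x,y,w,h,ray(sc,u,v,.036).round(4))
E
```

```text
handle 282.5 [[202.39999389648438, 248.39999389648438], [203.39999389648438, 240.8000030517578], [245.6999969482422, 246.10000610351562], [244.8000030517578, 253.6999969482422]] [[0.4537, 0.2591], [0.473, 0.2571], [0.4601, 0.1488], [0.4409, 0.1509]] c [0.4569 0.204 ] L [0.0194 0.109  0.0193]
hood 3356.0 [[425.3999938964844, 268.20001220703125], [428.0, 188.5], [474.3999938964844, 189.89999389648438], [471.79998779296875, 269.70001220703125]] [[0.417, -0.2776], [0.5968, -0.2861], [0.5936, -0.3905], [0.4143, -0.3807]] c [ 0.5054 -0.3337] L [0.18   0.1045 0.1795]
mat 4170.5 [[191.60000610351562, 256.8999938964844], [200.5, 212.3000030517578], [294.20001220703125, 231.0], [285.29998779296875, 275.70001220703125]] [[0.4312, 0.2911], [0.546, 0.2706], [0.4986, 0.0274], [0.3851, 0.0493]] c [0.4652 0.1596] L [0.1166 0.2478 0.1156]
bot 33.0 [[266.8999938964844, 200.1999969482422], [273.3999938964844, 191.5], [279.8999938964844, 196.39999389648438], [273.3999938964844, 205.10000610351562]] [[0.5733, 0.0894], [0.5944, 0.0739], [0.5824, 0.0578], [0.5614, 0.0733]] c [0.5779 0.0736] L [0.0262 0.020
[... 260 characters left out ...]
.0227 0.0262]
bot 31.0 [[285.6000061035156, 183.1999969482422], [295.6000061035156, 178.8000030517578], [299.1000061035156, 186.6999969482422], [289.20001220703125, 191.10000610351562]] [[0.6148, 0.0441], [0.6256, 0.02], [0.6062, 0.0113], [0.5954, 0.0353]] c [0.6105 0.0277] L [0.0264 0.0214 0.0264]
bot 38.5 [[233.89999389648438, 178.1999969482422], [240.1999969482422, 169.6999969482422], [246.5, 174.39999389648438], [240.10000610351562, 182.8000030517578]] [[0.627, 0.1709], [0.6478, 0.1556], [0.6363, 0.1401], [0.6155, 0.1554]] c [0.6316 0.1555] L [0.0259 0.0193 0.0258]
side 298 274 11 23 [0.6022 0.2671 0.036 ]
side 284 247 10 22 [0.6365 0.1748 0.036 ]
side 294 214 9 20 [0.6132 0.0309 0.036 ]
```

View pics/a.png

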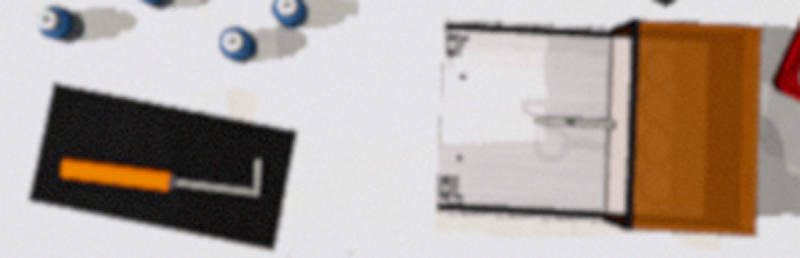

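```bash
cat >> h.py <<'E'
def plan(wps,start=None):
    """wps: (x,y,z,yawdeg of tool y,rows). prints total + rows in tool axes (tool down)"""
    o,p,r=st()
    print('at',p.round(4),'yaw',np.degrees(np.arctan2(*r.as_matrix()[[1,0],1])).round(2),'F',o['contact_force'].round(1),'w',round(o['gripper_width']*85.4,1),'g',round(o['grasp_force'],1),'t',round(o['t'],1))
    for x,y,z,yaw,n in wps:
        M=r.as_matrix();yc=np.degrees(np.arctan2(M[1,1],M[0,1]))
        w=((yaw-yc+180)%360-180)/n;d=(np.array([x,y,z])-p)/n
        for i in range(n):
            s=r.inv().apply(d)*1000
            print(json.dumps(dict(x=round(s[0],1),y=round(s[1],1),z=round(s[2],1),az=round(-w,1))))
            r=R.from_rotvec([0,0,np.radians(w)])*r
        # level the tool at the end
        p=np.array([x,y,z]);c,s_=np.cos(np.radians(yaw)),np.sin(np.radians(yaw))
        g=np.array([[s_,c,0],[-c,s_,0],[0,0,-1]])
        res=(r.inv()*R.from_matrix(g)).as_rotvec();print('  residual turn deg',np.degrees(res).round(2));
import json
E
python3 -c "
from h import *
plan([(.45,-.42,.33,-40,10),(.50,-.20,.33,-2,6)])"
```

```text
at [ 0.1583 -0.6562  0.2313] yaw -76.43 F [0.1 0.6 0.4] w 85.6 g 0.0 t 0.7
{"x": 33.9, "y": -16.1, "z": -9.9, "az": -3.6}
{"x": 34.8, "y": -13.9, "z": -9.9, "az": -3.6}
{"x": 35.7, "y": -11.7, "z": -9.9, "az": -3.6}
{"x": 36.3, "y": -9.4, "z": -9.9, "az": -3.6}
{"x": 36.9, "y": -7.1, "z": -9.9, "az": -3.6}
{"x": 37.2, "y": -4.7, "z": -9.9, "az": -3.6}
{"x": 37.5, "y": -2.3, "z": -9.9, "az": -3.6}
{"x": 37.5, "y": 0.0, "z": -9.9, "az": -3.6}
{"x": 37.5, "y": 2.4, "z": -9.9, "az": -3.6}
{"x": 37.2, "y": 4.8, "z": -9.9, "az": -3.6}Traceback (most recent call last):
  File "<string>", line 3, in <module>
    plan([(.45,-.42,.33,-40,10),(.50,-.20,.33,-2,6)])
    ~~~~^^^^^^^^^^^^^^^^^^^^^^^^^^^^^^^^^^^^^^^^^^^^^
  File "h.py", line 31, in plan
    res=(r.inv()*R.from_matrix(g)).as_rotvec();print('  residual turn deg',np.degrees(res).round(2));
                 ~~~~~~~~~~~~~^^^
  File "scipy/spatial/transform/_rotation.pyx", line 1143, in scipy.spatial.transform._rotation.Rotation.from_matrix
ValueError: Non-positive determinant (left-handed or null coordinate frame) in rotation matrix 0: [[-0.64278761  0.76604444  0.        ]
 [-0.76604444 -0.64278761  0.        ]
 [ 0.          0.         -1.        ]].
```

```bash
sed -i 's/\[\[s_,c,0\],\[-c,s_,0\]/[[-s_,c,0],[c,s_,0]/' h.py
python3 -c "
from h import *
plan([(.45,-.42,.33,-40,10),(.50,-.20,.33,-2,6)])"|tail -9
```

```text
{"x": 37.2, "y": 4.8, "z": -9.9, "az": -3.6}
  residual turn deg [ 0.  0. -0.]
{"x": 33.4, "y": -17.2, "z": -0.0, "az": -6.3}
{"x": 35.1, "y": -13.4, "z": -0.0, "az": -6.3}
{"x": 36.4, "y": -9.4, "z": -0.0, "az": -6.3}
{"x": 37.2, "y": -5.4, "z": -0.0, "az": -6.3}
{"x": 37.6, "y": -1.2, "z": -0.0, "az": -6.3}
{"x": 37.5, "y": 2.9, "z": 0.0, "az": -6.3}
  residual turn deg [ 0.  0. -0.]
```

Call:
{"fn": "jog_arm", "kwargs": {"rows": [{"x": 34,"y": -16,"z": -10,"az": -3.6},{"x": 35,"y": -14,"z": -10,"az": -3.6},{"x": 36,"y": -12,"z": -10,"az": -3.6},{"x": 36,"y": -9,"z": -10,"az": -3.6},{"x": 37,"y": -7,"z": -10,"az": -3.6},{"x": 37,"y": -5,"z": -10,"az": -3.6},{"x": 37,"y": -2,"z": -10,"az": -3.6},{"x": 37,"y": 0,"z": -10,"az": -3.6}]}}

```text
invalid input
```

Call:
{"fn": "jog_arm", "kwargs": {"rows": [{"x": 34,"y": -16,"z": -10,"ax": 0,"ay": 0,"az": -3.6,"fingers": 85},{"x": 35,"y": -14,"z": -10,"ax": 0,"ay": 0,"az": -3.6,"fingers": 85},{"x": 36,"y": -12,"z": -10,"ax": 0,"ay": 0,"az": -3.6,"fingers": 85},{"x": 36,"y": -9,"z": -10,"ax": 0,"ay": 0,"az": -3.6,"fingers": 85},{"x": 37,"y": -7,"z": -10,"ax": 0,"ay": 0,"az": -3.6,"fingers": 85},{"x": 37,"y": -5,"z": -10,"ax": 0,"ay": 0,"az": -3.6,"fingers": 85},{"x": 37,"y": -2,"z": -10,"ax": 0,"ay": 0,"az": -3.6,"fingers": 85},{"x": 37,"y": 0,"z": -10,"ax": 0,"ay": 0,"az": -3.6,"fingers": 85}]}}

```text
t: 1.5
eef_pos: [0.3927, -0.4676, 0.3119]
tool_rot: [0.0, 0.932, 0.363, 0.0]
contact_force: [0.7, 0.2, 0.2]
gripper_width: 0.994
grasp_force: 0.0
```

Call:
{"fn": "jog_arm", "kwargs": {"rows": [{"x": 37,"y": 2,"z": -9,"az": -3.6,"fingers": 85,"ax": 0,"ay": 0},{"x": 37,"y": 5,"z": -9,"az": -3.6,"fingers": 85,"ax": 0,"ay": 0},{"x": 33,"y": -17,"z": 0,"az": -6.3,"fingers": 85,"ax": 0,"ay": 0},{"x": 35,"y": -13,"z": 0,"az": -6.3,"fingers": 85,"ax": 0,"ay": 0},{"x": 36,"y": -9,"z": 0,"az": -6.3,"fingers": 85,"ax": 0,"ay": 0},{"x": 37,"y": -5,"z": 0,"az": -6.3,"fingers": 85,"ax": 0,"ay": 0},{"x": 38,"y": -1,"z": 0,"az": -6.3,"fingers": 85,"ax": 0,"ay": 0},{"x": 20,"y": 1,"z": 0,"az": -6.3,"fingers": 85,"ax": 0,"ay": 0}]}}

```text
t: 2.3
eef_pos: [0.4989, -0.2169, 0.3298]
tool_rot: [0.0, 0.72, 0.694, 0.001]
contact_force: [-0.4, 0.3, -0.1]
gripper_width: 0.997
grasp_force: 0.0
```

```bash
python3 - <<'E'
from h import *
import pickle
cs=[cam('wrist') for _ in range(4)];c=cs[-1];im=np.mean([k['pixels'] for k in cs[1:]],0);c['pixels']=im.astype(np.uint8)
pickle.dump(c,open('w1.pkl','wb'));cv2.imwrite('pics/w1.png',c['pixels'][...,::-1])
print(c['vertical_fov'],c['cx'],c['cy'],np.round(c['world_from_camera'],3))
plan([(.4545,.18,.20,-8.2,8)])
E
```

```text
69.84983389011 317.63100017868817 199.54502631820407 [[ 0.999 -0.043 -0.013  0.501]
 [-0.045 -0.951 -0.307 -0.142]
 [ 0.     0.307 -0.952  0.472]
 [ 0.     0.     0.     1.   ]]
at [ 0.4978 -0.2214  0.3294] yaw -2.74 F [ 0.  -1.1 -0.7] w 84.8 g 0.0 t 2.5
{"x": 49.9, "y": -7.8, "z": 16.1, "az": 0.7}
{"x": 49.8, "y": -8.4, "z": 16.1, "az": 0.7}
{"x": 49.7, "y": -9.0, "z": 16.1, "az": 0.7}
{"x": 49.6, "y": -9.6, "z": 16.1, "az": 0.7}
{"x": 49.4, "y": -10.2, "z": 16.1, "az": 0.7}
{"x": 49.3, "y": -10.8, "z": 16.1, "az": 0.7}
{"x": 49.2, "y": -11.3, "z": 16.1, "az": 0.7}
{"x": 49.0, "y": -11.9, "z": 16.1, "az": 0.7}
  residual turn deg [ 0.    0.04 -0.  ]
```

View pics/w1.png

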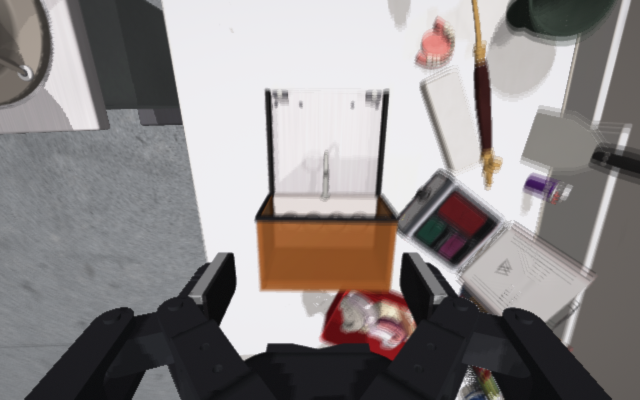

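```bash
python3 - <<'E'
from h import *
import pickle
c=cam('wrist');pickle.dump(c,open('w1.pkl','wb'))
o,p,r=st();print(p,o['joint_vel'].round(3))
im=c['pixels'][80:230,245:410];cv2.imwrite('pics/w2.png',cv2.resize(im[...,::-1],None,fx=4,fy=4,interpolation=cv2.INTER_CUBIC))
E
```

```text
[ 0.49753245 -0.22221718  0.32930085] [ 0.01   0.006  0.013  0.001  0.    -0.001  0.004]
```

View pics/w2.png

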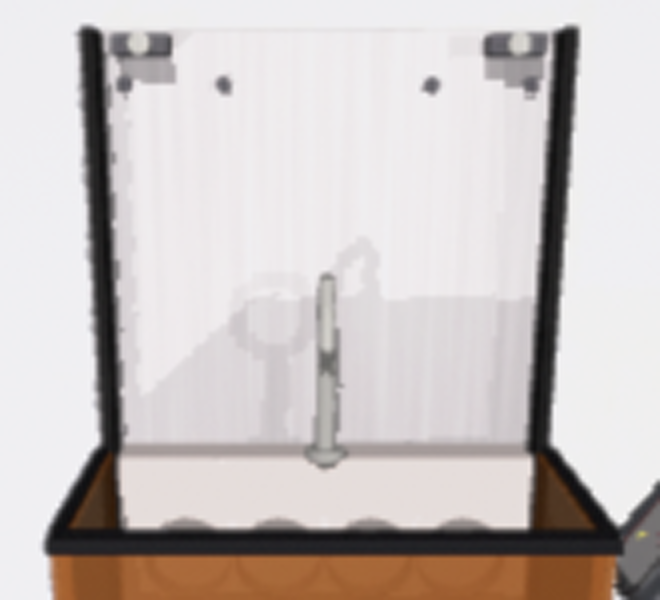

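```bash
python3 - <<'E'
from h import *
import pickle
c=pickle.load(open('w1.pkl','rb'))
P=lambda u,v,z: ray(c,245+u/4,80+v/4,z)[:2]
g=.027
for n,a,b,z in [('guide out front',(80,32),(578,31),g),('guide out rear',(103,445),(550,445),g),('guide in front',(103,35),(555,35),g),('guide in rear',(120,445),(533,445),g),('stops',(141,43),(516,43),.024),('hood front top',(45,548),(622,546),.132),('hood lines',(65,520),(607,520),.1)]:
    A,B=P(*a,z),P(*b,z);print(n,A.round(4),B.round(4),'mid',((A+B)/2).round(4),'w',np.linalg.norm(A-B).round(4),'yaw',np.degrees(np.arctan2(*(B-A)[::-1])).round(2))
print('nose',P(327,275,.027),'top',P(327,290,.046),'tray edge',P(325,448,.028),'bar',P(327,430,.03))
E
```

```text
guide out front [ 0.4262 -0.1134] [ 0.6066 -0.1217] mid [ 0.5164 -0.1176] w 0.1805 yaw -2.64
guide out rear [ 0.4193 -0.2691] [ 0.5998 -0.2778] mid [ 0.5095 -0.2735] w 0.1807 yaw -2.75
guide in front [ 0.4345 -0.1148] [ 0.5983 -0.1227] mid [ 0.5164 -0.1187] w 0.164 yaw -2.75
guide in rear [ 0.4261 -0.2694] [ 0.5929 -0.2775] mid [ 0.5095 -0.2735] w 0.167 yaw -2.75
stops [ 0.4476 -0.118 ] [ 0.5847 -0.1246] mid [ 0.5162 -0.1213] w 0.1372 yaw -2.75
hood front top [ 0.4168 -0.2725] [ 0.6001 -0.2807] mid [ 0.5085 -0.2766] w 0.1835 yaw -2.53
hood lines [ 0.417  -0.2747] [ 0.6039 -0.2837] mid [ 0.5104 -0.2792] w 0.1871 yaw -2.75
nose [ 0.51233824 -0.20519281] top [ 0.51165164 -0.20807922] tray edge [ 0.50885808 -0.27438987] bar [ 0.50991266 -0.26634273]
```

Call:
{"fn": "jog_arm", "kwargs": {"rows": [{"x": 50,"y": -8,"z": 16,"az": 0.7,"fingers": 60,"ax": 0,"ay": 0},{"x": 50,"y": -8,"z": 16,"az": 0.7,"fingers": 60,"ax": 0,"ay": 0},{"x": 50,"y": -9,"z": 16,"az": 0.7,"fingers": 60,"ax": 0,"ay": 0},{"x": 50,"y": -10,"z": 16,"az": 0.7,"fingers": 60,"ax": 0,"ay": 0},{"x": 49,"y": -10,"z": 16,"az": 0.7,"fingers": 60,"ax": 0,"ay": 0},{"x": 49,"y": -11,"z": 16,"az": 0.7,"fingers": 60,"ax": 0,"ay": 0},{"x": 49,"y": -11,"z": 16,"az": 0.7,"fingers": 60,"ax": 0,"ay": 0},{"x": 49,"y": -12,"z": 16,"az": 0.7,"fingers": 60,"ax": 0,"ay": 0}]}}

```text
t: 3.35
eef_pos: [0.4574, 0.1582, 0.208]
tool_rot: [0.0, 0.758, 0.652, 0.0]
contact_force: [0.3, 0.3, -0.7]
gripper_width: 0.702
grasp_force: 0.0
```

Call:
{"fn": "jog_arm", "kwargs": {"rows": [{"x": 0,"y": 0,"z": 20,"az": 0,"fingers": 60,"ax": 0,"ay": 0},{"x": 0,"y": 0,"z": 20,"az": 0,"fingers": 60,"ax": 0,"ay": 0},{"x": 0,"y": 0,"z": 20,"az": 0,"fingers": 60,"ax": 0,"ay": 0},{"x": 0,"y": 0,"z": 20,"az": 0,"fingers": 60,"ax": 0,"ay": 0},{"x": 0,"y": 0,"z": 20,"az": 0,"fingers": 60,"ax": 0,"ay": 0},{"x": 0,"y": 0,"z": 10,"az": 0,"fingers": 60,"ax": 0,"ay": 0},{"x": 0,"y": 0,"z": 0,"az": 0,"fingers": 60,"ax": 0,"ay": 0},{"x": 0,"y": 0,"z": 0,"az": 0,"fingers": 60,"ax": 0,"ay": 0}]}}

```text
t: 4.15
eef_pos: [0.4574, 0.158, 0.0989]
tool_rot: [0.0, 0.757, 0.654, 0.0]
contact_force: [0.1, -0.4, 0.4]
gripper_width: 0.701
grasp_force: 0.0
```

```bash
python3 - <<'E'
from h import *
c=cam('wrist','w3.png')
hsv=cv2.cvtColor(c['pixels'],cv2.COLOR_RGB2HSV)
m=((hsv[...,0]<22)&(hsv[...,1]>130)&(hsv[...,2]>90)).astype(np.uint8)
k=max(cv2.findContours(m,cv2.RETR_EXTERNAL,cv2.CHAIN_APPROX_NONE)[0],key=cv2.contourArea)
b=cv2.boxPoints(cv2.minAreaRect(k));w=np.array([ray(c,*q,.019)[:2] for q in b]);print(b.round(),w.round(4),w.mean(0))
plan([(.454,.182,.006,-8.2,4)])
E
```

```text
[[293.  72.]
 [318.  71.]
 [322. 213.]
 [297. 214.]] [[0.4548 0.2612]
 [0.4721 0.2592]
 [0.4598 0.1522]
 [0.4397 0.1546]] [0.45658691 0.20679166]
at [0.4576 0.1582 0.0992] yaw -8.29 F [-0.4 -0.8  1.2] w 60.1 g 0.0 t 4.2
{"x": 5.7, "y": -1.8, "z": 23.3, "az": -0.0}
{"x": 5.8, "y": -1.8, "z": 23.3, "az": -0.0}
{"x": 5.8, "y": -1.8, "z": 23.3, "az": -0.0}
{"x": 5.8, "y": -1.8, "z": 23.3, "az": -0.0}
  residual turn deg [ 0.07 -0.03  0.  ]
```

View pics/w3.png

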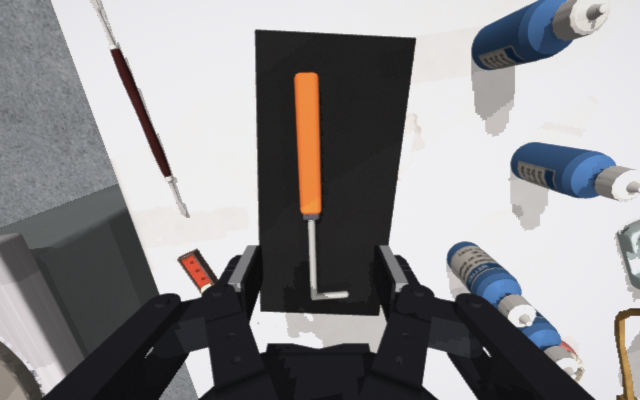

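Call:
{"fn": "jog_arm", "kwargs": {"rows": [{"x": 6.5,"y": -2,"z": 22,"az": 0,"fingers": 60,"ax": 0,"ay": 0},{"x": 6.5,"y": -2,"z": 22,"az": 0,"fingers": 60,"ax": 0,"ay": 0},{"x": 6.5,"y": -2,"z": 22,"az": 0,"fingers": 50,"ax": 0,"ay": 0},{"x": 6,"y": -2,"z": 18,"az": 0,"fingers": 40,"ax": 0,"ay": 0},{"x": 0,"y": 0,"z": 9,"az": 0,"fingers": 35,"ax": 0,"ay": 0},{"x": 0,"y": 0,"z": 0,"az": 0,"fingers": 30,"ax": 0,"ay": 0},{"x": 0,"y": 0,"z": 0,"az": 0,"fingers": 30,"ax": 0,"ay": 0},{"x": 0,"y": 0,"z": 0,"az": 0,"fingers": 25,"ax": 0,"ay": 0}]}}

```text
t: 5.0
eef_pos: [0.4534, 0.1845, 0.0065]
tool_rot: [0.0, 0.756, 0.654, 0.001]
contact_force: [0.4, 0.2, -0.0]
gripper_width: 0.297
grasp_force: 0.0
```

Call:
{"fn": "jog_arm", "kwargs": {"rows": [{"x": 0,"y": 0,"z": 0,"az": 0,"fingers": 10,"ax": 0,"ay": 0},{"x": 0,"y": 0,"z": 0,"az": 0,"fingers": 10,"ax": 0,"ay": 0},{"x": 0,"y": 0,"z": 0,"az": 0,"fingers": 10,"ax": 0,"ay": 0},{"x": 0,"y": 0,"z": 0,"az": 0,"fingers": 10,"ax": 0,"ay": 0},{"x": 0,"y": 0,"z": 0,"az": 0,"fingers": 10,"ax": 0,"ay": 0},{"x": 0,"y": 0,"z": 0,"az": 0,"fingers": 10,"ax": 0,"ay": 0},{"x": 0,"y": 0,"z": -30,"az": 0,"fingers": 10,"ax": 0,"ay": 0},{"x": 0,"y": 0,"z": -40,"az": 0,"fingers": 10,"ax": 0,"ay": 0}], "force": 80}}

```text
t: 5.8
eef_pos: [0.4512, 0.1838, 0.0754]
tool_rot: [-0.001, 0.756, 0.655, -0.002]
contact_force: [0.9, -0.1, -0.2]
gripper_width: 0.186
grasp_force: 78.6
```

```bash
python3 - <<'E'
from h import *
plan([(.48,-.05,.12,-2.5,6)])
c=cam('wrist','w4.png')
E
```

```text
at [0.4512 0.1838 0.0754] yaw -8.24 F [ 0.9 -0.1 -0.2] w 15.9 g 78.6 t 5.8
{"x": -37.9, "y": 10.3, "z": -7.4, "az": -1.0}
{"x": -38.1, "y": 9.7, "z": -7.4, "az": -1.0}
{"x": -38.2, "y": 9.0, "z": -7.4, "az": -1.0}
{"x": -38.4, "y": 8.4, "z": -7.4, "az": -1.0}
{"x": -38.5, "y": 7.8, "z": -7.4, "az": -1.0}
{"x": -38.6, "y": 7.1, "z": -7.4, "az": -1.0}
  residual turn deg [-0.18  0.1   0.  ]
```

View pics/w4.png

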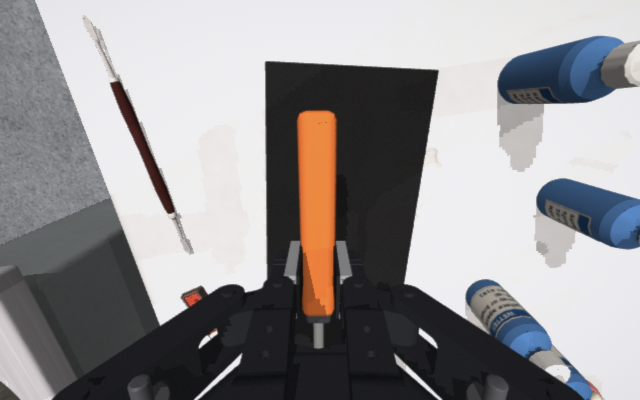

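```bash
sed -i "s/az=round(-w,1))/az=round(-w,1),ax=0,ay=0,fingers=F)/; s/def plan(wps,start=None)/def plan(wps,F=85)/" h.py; python3 - <<'E'
from h import *
plan([(.4912,-.103,.12,-9.5,7),(.4912,-.103,.0225,-9.5,5),(.516,-.104,.0225,-9.5,4),(.5018,-.1044,.0225,-2.5,4)],5)
E
```

```text
at [0.4548 0.1861 0.0818] yaw -8.22 F [1.  0.8 2.9] w 15.8 g 78.8 t 5.8
{"x": -40.1, "y": 11.1, "z": -5.5, "az": 0.2, "ax": 0, "ay": 0, "fingers": 5}
{"x": -40.1, "y": 11.2, "z": -5.5, "az": 0.2, "ax": 0, "ay": 0, "fingers": 5}
{"x": -40.0, "y": 11.3, "z": -5.5, "az": 0.2, "ax": 0, "ay": 0, "fingers": 5}
{"x": -40.0, "y": 11.5, "z": -5.5, "az": 0.2, "ax": 0, "ay": 0, "fingers": 5}
{"x": -40.0, "y": 11.6, "z": -5.5, "az": 0.2, "ax": 0, "ay": 0, "fingers": 5}
{"x": -39.9, "y": 11.7, "z": -5.5, "az": 0.2, "ax": 0, "ay": 0, "fingers": 5}
{"x": -39.9, "y": 11.8, "z": -5.5, "az": 0.2, "ax": 0, "ay": 0, "fingers": 5}
  residual turn deg [ 0.32 -0.17  0.  ]
{"x": -0.1, "y": -0.1, "z": 19.5, "az": 0.0, "ax": 0, "ay": 0, "fingers": 5}
{"x": -0.1, "y": -0.1, "z": 19.5, "az": 0.0, "ax": 0, "ay": 0, "fingers": 5}
{"x": -0.1, "y": -0.1, "z": 19.5, "az": 0.0, "ax": 0, "ay": 0, "fingers": 5}
{"x": -0.1, "y": -0.1, "z": 19.5, "az": 0.0, "ax": 0, "ay": 0, "fingers": 5}
{"x": -0.1, "y": -0.1, "z": 19.5, "az": 0.0, "ax": 0, "ay": 0, "fingers": 5}
  residual turn deg [ 0.32 -0.17  0.  ]
{"x": 0.8, "y": 6.2, "z": 0.0, "az": 0.0, "ax": 0, "ay": 0, "fingers": 5}
{"x": 0.8, "y": 6.2, "z": 0.0, "az": 0.0, "ax": 0, "ay": 0, "fingers": 5}
{"x": 0.8, "y": 6.2, "z": 0.0, "az": 0.0, "ax": 0, "ay": 0, "fingers": 5}
{"x": 0.8, "y": 6.2, "z": 0.0, "az": 0.0, "ax": 0, "ay": 0, "fingers": 5}
  residual turn deg [ 0.32 -0.17  0.  ]
{"x": -0.7, "y": -3.5, "z": -0.0, "az": -1.7, "ax": 0, "ay": 0, "fingers": 5}
{"x": -0.6, "y": -3.5, "z": -0.0, "az": -1.7, "ax": 0, "ay": 0, "fingers": 5}
{"x": -0.5, "y": -3.5, "z": -0.0, "az": -1.7, "ax": 0, "ay": 0, "fingers": 5}
{"x": -0.4, "y": -3.5, "z": -0.0, "az": -1.7, "ax": 0, "ay": 0, "fingers": 5}
  residual turn deg [ 0.32 -0.17  0.  ]
```

Call:
{"fn": "jog_arm", "kwargs": {"rows": [{"x": -40,"y": 11,"z": -5.5,"az": 0.2,"ax": 0,"ay": 0,"fingers": 5},{"x": -40,"y": 11,"z": -5.5,"az": 0.2,"ax": 0,"ay": 0,"fingers": 5},{"x": -40,"y": 11,"z": -5.5,"az": 0.2,"ax": 0,"ay": 0,"fingers": 5},{"x": -40,"y": 11.5,"z": -5.5,"az": 0.2,"ax": 0,"ay": 0,"fingers": 5},{"x": -40,"y": 11.5,"z": -5.5,"az": 0.2,"ax": 0,"ay": 0,"fingers": 5},{"x": -40,"y": 11.5,"z": -5.5,"az": 0.2,"ax": 0,"ay": 0,"fingers": 5},{"x": -40,"y": 12,"z": -5.5,"az": 0.2,"ax": 0,"ay": 0,"fingers": 5},{"x": 0,"y": 0,"z": 0,"az": 0,"ax": 0,"ay": 0,"fingers": 5}]}}

```text
t: 6.65
eef_pos: [0.4885, -0.1116, 0.1148]
tool_rot: [0.002, 0.767, 0.641, -0.0]
contact_force: [-0.6, 0.2, -0.9]
gripper_width: 0.187
grasp_force: 78.7
```

```bash
python3 - <<'E'
from h import *
cam('top');c=cam('top')
im=c['pixels'];cv2.imwrite('pics/t2.png',cv2.resize(np.clip(im[190:280,320:480,::-1]*1.5,0,255).astype(np.uint8),None,fx=5,fy=5,interpolation=cv2.INTER_CUBIC))
plan([(.4912,-.103,.0225,-9.5,5)],5)
E=np.array([.5117,-.222]);print('eye',proj(c,[*E,.027]),proj(c,[.5125,-.2025,.027]),'bite exp',[proj(c,q) for q in ([.4867,-.2209,.1245],)])
E
```

```text
at [ 0.488  -0.1056  0.1143] yaw -9.83 F [ 0.   0.3 -0.8] w 16.0 g 78.7 t 6.8
{"x": 0.6, "y": 0.5, "z": 18.4, "az": -0.1, "ax": 0, "ay": 0, "fingers": 5}
{"x": 0.6, "y": 0.5, "z": 18.4, "az": -0.1, "ax": 0, "ay": 0, "fingers": 5}
{"x": 0.6, "y": 0.5, "z": 18.4, "az": -0.1, "ax": 0, "ay": 0, "fingers": 5}
{"x": 0.6, "y": 0.5, "z": 18.4, "az": -0.1, "ax": 0, "ay": 0, "fingers": 5}
{"x": 0.6, "y": 0.5, "z": 18.4, "az": -0.1, "ax": 0, "ay": 0, "fingers": 5}
  residual turn deg [ 0.05  0.01 -0.  ]
eye (np.float64(393.1122943472784), np.float64(226.2111020089894)) (np.float64(385.28183633575554), np.float64(225.86127339617784)) bite exp [(np.float64(399.1757086107691), np.float64(236.86341704122577))]
```

View pics/t2.png

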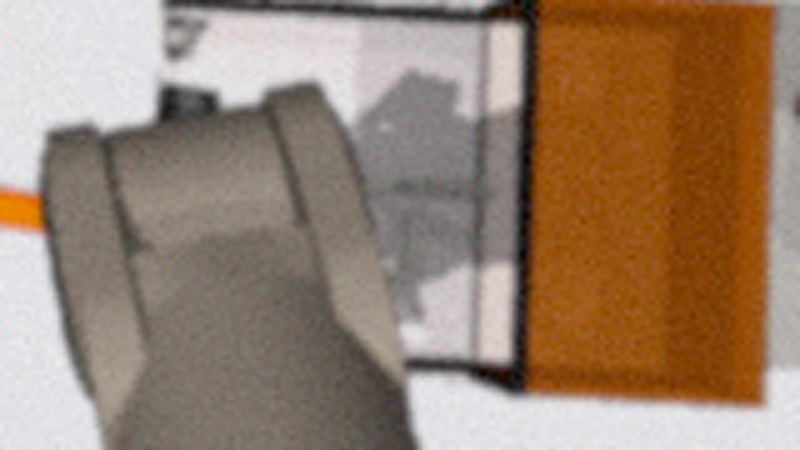

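Call:
{"fn": "jog_arm", "kwargs": {"rows": [{"x": 1,"y": 0.5,"z": 18,"az": 0,"ax": 0,"ay": 0,"fingers": 5},{"x": 1,"y": 0.5,"z": 18,"az": 0,"ax": 0,"ay": 0,"fingers": 5},{"x": 1,"y": 0.5,"z": 18,"az": 0,"ax": 0,"ay": 0,"fingers": 5},{"x": 0,"y": 0.5,"z": 15,"az": 0,"ax": 0,"ay": 0,"fingers": 5},{"x": 0,"y": 0.5,"z": 13,"az": 0,"ax": 0,"ay": 0,"fingers": 5},{"x": 0,"y": 0,"z": 10,"az": 0,"ax": 0,"ay": 0,"fingers": 5},{"x": 0,"y": 0,"z": 0,"az": 0,"ax": 0,"ay": 0,"fingers": 5},{"x": 0,"y": 0,"z": 0,"az": 0,"ax": 0,"ay": 0,"fingers": 5}]}}

```text
t: 7.55
eef_pos: [0.4912, -0.1016, 0.0221]
tool_rot: [0.0, 0.764, 0.645, 0.0]
contact_force: [-0.3, 0.4, -0.7]
gripper_width: 0.186
grasp_force: 78.7
```

```bash
python3 - <<'E'
from h import *
c=cam('side')
cv2.imwrite('pics/s2.png',cv2.resize(c['pixels'][120:250,270:400,::-1],None,fx=4.5,fy=4.5,interpolation=cv2.INTER_CUBIC))
plan([(.516,-.104,.0225,-9.5,4),(.5018,-.1044,.0225,-2.5,4)],5)
E
```

```text
at [ 0.4914 -0.1017  0.0224] yaw -9.63 F [-1.6 -0.8 -0.8] w 15.9 g 78.7 t 7.6
{"x": 0.5, "y": 6.2, "z": -0.0, "az": -0.0, "ax": 0, "ay": 0, "fingers": 5}
{"x": 0.5, "y": 6.2, "z": -0.0, "az": -0.0, "ax": 0, "ay": 0, "fingers": 5}
{"x": 0.4, "y": 6.2, "z": -0.0, "az": -0.0, "ax": 0, "ay": 0, "fingers": 5}
{"x": 0.4, "y": 6.2, "z": -0.0, "az": -0.0, "ax": 0, "ay": 0, "fingers": 5}
  residual turn deg [ 0.05 -0.    0.  ]
{"x": -0.7, "y": -3.5, "z": -0.0, "az": -1.8, "ax": 0, "ay": 0, "fingers": 5}
{"x": -0.6, "y": -3.5, "z": -0.0, "az": -1.8, "ax": 0, "ay": 0, "fingers": 5}
{"x": -0.5, "y": -3.5, "z": -0.0, "az": -1.8, "ax": 0, "ay": 0, "fingers": 5}
{"x": -0.4, "y": -3.5, "z": -0.0, "az": -1.8, "ax": 0, "ay": 0, "fingers": 5}
  residual turn deg [ 0.05 -0.    0.  ]
```

View pics/s2.png

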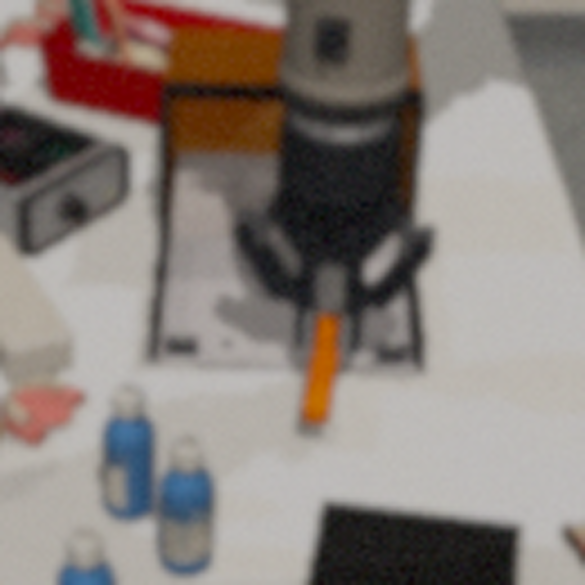

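Call:
{"fn": "jog_arm", "kwargs": {"rows": [{"x": 0,"y": 6,"z": 0,"az": 0,"ax": 0,"ay": 0,"fingers": 5},{"x": 0,"y": 6,"z": 0,"az": 0,"ax": 0,"ay": 0,"fingers": 5},{"x": 0,"y": 6,"z": 0,"az": 0,"ax": 0,"ay": 0,"fingers": 5},{"x": 0,"y": 6,"z": 0,"az": 0,"ax": 0,"ay": 0,"fingers": 5},{"x": 0,"y": 0,"z": 0,"az": 0,"ax": 0,"ay": 0,"fingers": 5},{"x": 0,"y": 0,"z": 0,"az": 0,"ax": 0,"ay": 0,"fingers": 5},{"x": 0,"y": 0,"z": 0,"az": 0,"ax": 0,"ay": 0,"fingers": 5},{"x": 0,"y": 0,"z": 0,"az": 0,"ax": 0,"ay": 0,"fingers": 5}]}}

```text
t: 8.4
eef_pos: [0.5143, -0.1057, 0.0219]
tool_rot: [-0.0, 0.764, 0.645, -0.0]
contact_force: [0.5, 0.4, -1.8]
gripper_width: 0.186
grasp_force: 78.7
```

Call:
{"fn": "jog_arm", "kwargs": {"rows": [{"x": -0.5,"y": -3.5,"z": 0,"az": -1.8,"ax": 0,"ay": 0,"fingers": 5},{"x": -0.5,"y": -3.5,"z": 0,"az": -1.8,"ax": 0,"ay": 0,"fingers": 5},{"x": -0.5,"y": -3.5,"z": 0,"az": -1.8,"ax": 0,"ay": 0,"fingers": 5},{"x": 0,"y": -3.5,"z": 0,"az": -1.8,"ax": 0,"ay": 0,"fingers": 5},{"x": 4,"y": 0,"z": 0,"az": 0,"ax": 0,"ay": 0,"fingers": 5},{"x": 4,"y": 0,"z": 0,"az": 0,"ax": 0,"ay": 0,"fingers": 5},{"x": 4,"y": 0,"z": 0,"az": 0,"ax": 0,"ay": 0,"fingers": 5},{"x": 4,"y": 0,"z": 0,"az": 0,"ax": 0,"ay": 0,"fingers": 5}]}}

```text
t: 9.2
eef_pos: [0.5013, -0.0897, 0.022]
tool_rot: [0.0, 0.722, 0.692, -0.0]
contact_force: [-0.3, -2.0, 0.2]
gripper_width: 0.183
grasp_force: 78.7
```

Call:
{"fn": "jog_arm", "kwargs": {"rows": [{"x": 4,"y": 0,"z": 0,"az": 0,"ax": 0,"ay": 0,"fingers": 5},{"x": 4,"y": 0,"z": 0,"az": 0,"ax": 0,"ay": 0,"fingers": 5},{"x": 4,"y": 0,"z": 0,"az": 0,"ax": 0,"ay": 0,"fingers": 5},{"x": 4,"y": 0,"z": 0,"az": 0,"ax": 0,"ay": 0,"fingers": 5},{"x": 4,"y": 0,"z": 0,"az": 0,"ax": 0,"ay": 0,"fingers": 5},{"x": 4,"y": 0,"z": 0,"az": 0,"ax": 0,"ay": 0,"fingers": 5},{"x": 4,"y": 0,"z": 0,"az": 0,"ax": 0,"ay": 0,"fingers": 5},{"x": 4,"y": 0,"z": 0,"az": 0,"ax": 0,"ay": 0,"fingers": 5}]}}

```text
t: 10.0
eef_pos: [0.5026, -0.0572, 0.022]
tool_rot: [-0.0, 0.722, 0.692, -0.0]
contact_force: [-0.3, -3.0, -1.2]
gripper_width: 0.187
grasp_force: 78.7
```

```bash
python3 - <<'E'
from h import *
plan([(.5079,.05,.0225,-2.5,1)],5)
E
```

```text
at [ 0.5026 -0.0572  0.022 ] yaw -2.43 F [-0.3 -3.  -1.2] w 16.0 g 78.7 t 10.0
{"x": 107.4, "y": 0.8, "z": -0.5, "az": 0.1, "ax": 0, "ay": 0, "fingers": 5}
  residual turn deg [-0.  0.  0.]
```

Call:
{"fn": "jog_arm", "kwargs": {"rows": [{"x": 10,"y": 0,"z": 0,"az": 0,"ax": 0,"ay": 0,"fingers": 5},{"x": 12,"y": 0,"z": 0,"az": 0,"ax": 0,"ay": 0,"fingers": 5},{"x": 12,"y": 0,"z": 0,"az": 0,"ax": 0,"ay": 0,"fingers": 5},{"x": 12,"y": 0,"z": 0,"az": 0,"ax": 0,"ay": 0,"fingers": 5},{"x": 12,"y": 0,"z": 0,"az": 0,"ax": 0,"ay": 0,"fingers": 5},{"x": 12,"y": 0,"z": 0,"az": 0,"ax": 0,"ay": 0,"fingers": 5},{"x": 10,"y": 0,"z": 0,"az": 0,"ax": 0,"ay": 0,"fingers": 5},{"x": 6,"y": 0,"z": 0,"az": 0,"ax": 0,"ay": 0,"fingers": 5}]}}

```text
t: 10.8
eef_pos: [0.5063, 0.0298, 0.022]
tool_rot: [-0.0, 0.722, 0.692, 0.0]
contact_force: [0.2, -2.3, -1.3]
gripper_width: 0.185
grasp_force: 78.7
```

Call:
{"fn": "jog_arm", "kwargs": {"rows": [{"x": 3,"y": 0,"z": 0,"az": 0,"ax": 0,"ay": 0,"fingers": 5},{"x": 3,"y": 0,"z": 0,"az": 0,"ax": 0,"ay": 0,"fingers": 5},{"x": 3,"y": 0,"z": 0,"az": 0,"ax": 0,"ay": 0,"fingers": 5},{"x": 3,"y": 0,"z": 0,"az": 0,"ax": 0,"ay": 0,"fingers": 5},{"x": 3,"y": 0,"z": 0,"az": 0,"ax": 0,"ay": 0,"fingers": 5},{"x": 3,"y": 0,"z": 0,"az": 0,"ax": 0,"ay": 0,"fingers": 5},{"x": 1,"y": 0,"z": 0,"az": 0,"ax": 0,"ay": 0,"fingers": 5},{"x": 1,"y": 0,"z": 0,"az": 0,"ax": 0,"ay": 0,"fingers": 5}]}}

```text
t: 11.6
eef_pos: [0.5071, 0.0484, 0.022]
tool_rot: [0.0, 0.722, 0.692, -0.0]
contact_force: [-0.6, -2.7, -1.1]
gripper_width: 0.192
grasp_force: 78.7
```

Call:
{"fn": "jog_arm", "kwargs": {"rows": [{"x": 2,"y": 0,"z": 0,"az": 0,"ax": 0,"ay": 0,"fingers": 5},{"x": 2,"y": 0,"z": 0,"az": 0,"ax": 0,"ay": 0,"fingers": 5},{"x": 1,"y": 0,"z": 0,"az": 0,"ax": 0,"ay": 0,"fingers": 5},{"x": 1,"y": 0,"z": 0,"az": 0,"ax": 0,"ay": 0,"fingers": 5},{"x": 1,"y": 0,"z": 0,"az": 0,"ax": 0,"ay": 0,"fingers": 5},{"x": 1,"y": 0,"z": 0,"az": 0,"ax": 0,"ay": 0,"fingers": 5},{"x": 0,"y": 0,"z": 0,"az": 0,"ax": 0,"ay": 0,"fingers": 5},{"x": 0,"y": 0,"z": 0,"az": 0,"ax": 0,"ay": 0,"fingers": 5}]}}

```text
t: 12.4
eef_pos: [0.5074, 0.0565, 0.022]
tool_rot: [-0.0, 0.722, 0.692, 0.0]
contact_force: [-0.7, -1.6, -0.4]
gripper_width: 0.181
grasp_force: 78.7
```

Call:
{"fn": "jog_arm", "kwargs": {"rows": [{"x": 1,"y": 0,"z": 0,"az": 0,"ax": 0,"ay": 0,"fingers": 5},{"x": 1,"y": 0,"z": 0,"az": 0,"ax": 0,"ay": 0,"fingers": 5},{"x": 1,"y": 0,"z": 0,"az": 0,"ax": 0,"ay": 0,"fingers": 5},{"x": 0,"y": 0,"z": 0,"az": 0,"ax": 0,"ay": 0,"fingers": 5},{"x": 0,"y": 0,"z": 0,"az": 0,"ax": 0,"ay": 0,"fingers": 5},{"x": 0,"y": 0,"z": 0,"az": 0,"ax": 0,"ay": 0,"fingers": 5},{"x": 0,"y": 0,"z": 0,"az": 0,"ax": 0,"ay": 0,"fingers": 5},{"x": 0,"y": 0,"z": 0,"az": 0,"ax": 0,"ay": 0,"fingers": 5}]}}

```text
t: 13.2
eef_pos: [0.5077, 0.0577, 0.0219]
tool_rot: [0.001, 0.722, 0.692, -0.001]
contact_force: [0.9, -5.8, -0.3]
gripper_width: 0.18
grasp_force: 78.7
```

Call:
{"fn": "jog_arm", "kwargs": {"rows": [{"x": 1,"y": 0,"z": 0,"az": 0,"ax": 0,"ay": 0,"fingers": 5},{"x": 1,"y": 0,"z": 0,"az": 0,"ax": 0,"ay": 0,"fingers": 5},{"x": 1,"y": 0,"z": 0,"az": 0,"ax": 0,"ay": 0,"fingers": 5},{"x": 0,"y": 0,"z": 0,"az": 0,"ax": 0,"ay": 0,"fingers": 5},{"x": 0,"y": 0,"z": 0,"az": 0,"ax": 0,"ay": 0,"fingers": 5},{"x": 0,"y": 0,"z": 0,"az": 0,"ax": 0,"ay": 0,"fingers": 5},{"x": 0,"y": 0,"z": 0,"az": 0,"ax": 0,"ay": 0,"fingers": 5},{"x": 0,"y": 0,"z": 0,"az": 0,"ax": 0,"ay": 0,"fingers": 5}]}}

```text
t: 14.0
eef_pos: [0.5078, 0.058, 0.0216]
tool_rot: [0.002, 0.723, 0.691, -0.002]
contact_force: [2.0, -12.8, -0.8]
gripper_width: 0.185
grasp_force: 78.6
```

```bash
python3 - <<'E'
from h import *
c=cam('top')
plan([],5)
cv2.imwrite('pics/t3.png',cv2.resize(np.clip(c['pixels'][160:290,180:480,::-1]*1.5,0,255).astype(np.uint8),None,fx=2.6,fy=2.6,interpolation=cv2.INTER_CUBIC))
E
```

```text
at [0.5078 0.058  0.0216] yaw -2.61 F [  1.2 -12.9  -2.6] w 15.8 g 78.6 t 14.1
```

View pics/t3.png

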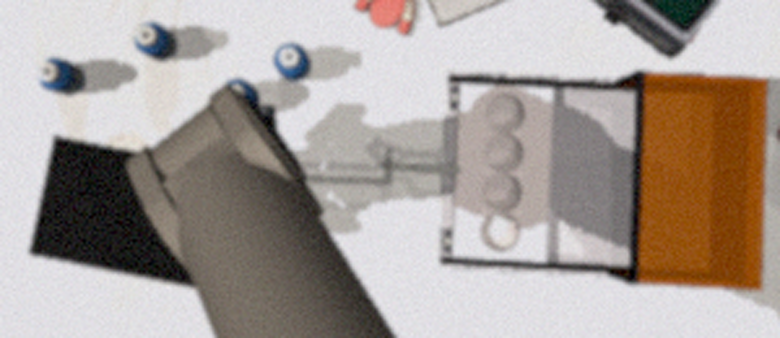

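Call:
{"fn": "jog_arm", "kwargs": {"rows": [{"x": -5,"y": 0,"z": 0,"az": 0,"ax": 0,"ay": 0,"fingers": 5},{"x": -5,"y": 0,"z": 0,"az": 0,"ax": 0,"ay": 0,"fingers": 5},{"x": -5,"y": 0,"z": 0,"az": 0,"ax": 0,"ay": 0,"fingers": 5},{"x": 0,"y": -9,"z": 0,"az": 0,"ax": 0,"ay": 0,"fingers": 5},{"x": 0,"y": -9,"z": 0,"az": 0,"ax": 0,"ay": 0,"fingers": 5},{"x": 0,"y": -10,"z": 0,"az": 0,"ax": 0,"ay": 0,"fingers": 5},{"x": 0,"y": -4,"z": 0,"az": 0,"ax": 0,"ay": 0,"fingers": 5},{"x": 0,"y": 0,"z": 0,"az": 0,"ax": 0,"ay": 0,"fingers": 5}]}}

```text
t: 14.85
eef_pos: [0.4741, 0.0489, 0.022]
tool_rot: [-0.0, 0.722, 0.692, -0.0]
contact_force: [-0.1, 0.1, -1.0]
gripper_width: 0.179
grasp_force: 78.7
```

Call:
{"fn": "jog_arm", "kwargs": {"rows": [{"x": 0,"y": 0,"z": -10,"az": 0,"ax": 0,"ay": 0,"fingers": 5},{"x": 0,"y": 0,"z": -15,"az": 0,"ax": 0,"ay": 0,"fingers": 5},{"x": 0,"y": 0,"z": -15,"az": 0,"ax": 0,"ay": 0,"fingers": 5},{"x": 0,"y": 0,"z": -15,"az": 0,"ax": 0,"ay": 0,"fingers": 5},{"x": 0,"y": 0,"z": 0,"az": 0,"ax": 0,"ay": 0,"fingers": 5},{"x": 0,"y": 0,"z": 0,"az": 0,"ax": 0,"ay": 0,"fingers": 5},{"x": 0,"y": 0,"z": 0,"az": 0,"ax": 0,"ay": 0,"fingers": 5},{"x": 0,"y": 0,"z": 0,"az": 0,"ax": 0,"ay": 0,"fingers": 5}]}}

```text
t: 15.65
eef_pos: [0.4746, 0.0486, 0.0763]
tool_rot: [-0.0, 0.722, 0.692, -0.0]
contact_force: [-0.2, 0.2, -0.2]
gripper_width: 0.184
grasp_force: 78.7
```

```bash
python3 - <<'E'
from h import *
plan([(.4538,.1845,.06,-8.2,6),(.4538,.1845,.008,-8.2,4)],5)
E
```

```text
at [0.4746 0.0486 0.0763] yaw -2.43 F [-0.2  0.2 -0.2] w 15.7 g 78.7 t 15.7
{"x": 22.5, "y": -4.4, "z": 2.7, "az": 1.0, "ax": 0, "ay": 0, "fingers": 5}
{"x": 22.4, "y": -4.8, "z": 2.7, "az": 1.0, "ax": 0, "ay": 0, "fingers": 5}
{"x": 22.3, "y": -5.2, "z": 2.7, "az": 1.0, "ax": 0, "ay": 0, "fingers": 5}
{"x": 22.2, "y": -5.5, "z": 2.7, "az": 1.0, "ax": 0, "ay": 0, "fingers": 5}
{"x": 22.1, "y": -5.9, "z": 2.7, "az": 1.0, "ax": 0, "ay": 0, "fingers": 5}
{"x": 22.0, "y": -6.3, "z": 2.7, "az": 1.0, "ax": 0, "ay": 0, "fingers": 5}
  residual turn deg [-0.07  0.01  0.  ]
{"x": 0.0, "y": 0.0, "z": 13.0, "az": -0.0, "ax": 0, "ay": 0, "fingers": 5}
{"x": 0.0, "y": 0.0, "z": 13.0, "az": -0.0, "ax": 0, "ay": 0, "fingers": 5}
{"x": 0.0, "y": 0.0, "z": 13.0, "az": -0.0, "ax": 0, "ay": 0, "fingers": 5}
{"x": 0.0, "y": 0.0, "z": 13.0, "az": -0.0, "ax": 0, "ay": 0, "fingers": 5}
  residual turn deg [-0.07  0.01  0.  ]
```

Call:
{"fn": "jog_arm", "kwargs": {"rows": [{"x": 22.5,"y": -4.5,"z": 2.5,"az": 1,"ax": 0,"ay": 0,"fingers": 5},{"x": 22.5,"y": -5,"z": 2.5,"az": 1,"ax": 0,"ay": 0,"fingers": 5},{"x": 22,"y": -5,"z": 2.5,"az": 1,"ax": 0,"ay": 0,"fingers": 5},{"x": 22,"y": -5.5,"z": 2.5,"az": 1,"ax": 0,"ay": 0,"fingers": 5},{"x": 22,"y": -6,"z": 2.5,"az": 1,"ax": 0,"ay": 0,"fingers": 5},{"x": 22,"y": -6.5,"z": 3,"az": 1,"ax": 0,"ay": 0,"fingers": 5},{"x": 0,"y": 0,"z": 20,"az": 0,"ax": 0,"ay": 0,"fingers": 5},{"x": 0,"y": 0,"z": 20,"az": 0,"ax": 0,"ay": 0,"fingers": 5}]}}

```text
t: 16.45
eef_pos: [0.454, 0.1853, 0.0208]
tool_rot: [-0.0, 0.757, 0.654, 0.0]
contact_force: [0.9, -0.8, -0.8]
gripper_width: 0.181
grasp_force: 78.7
```

Call:
{"fn": "jog_arm", "kwargs": {"rows": [{"x": 0,"y": 0,"z": 8,"az": 0,"ax": 0,"ay": 0,"fingers": 5},{"x": 0,"y": 0,"z": 4,"az": 0,"ax": 0,"ay": 0,"fingers": 5},{"x": 0,"y": 0,"z": 1.5,"az": 0,"ax": 0,"ay": 0,"fingers": 5},{"x": 0,"y": 0,"z": 0,"az": 0,"ax": 0,"ay": 0,"fingers": 5},{"x": 0,"y": 0,"z": 0,"az": 0,"ax": 0,"ay": 0,"fingers": 5},{"x": 0,"y": 0,"z": 0,"az": 0,"ax": 0,"ay": 0,"fingers": 5},{"x": 0,"y": 0,"z": 0,"az": 0,"ax": 0,"ay": 0,"fingers": 24},{"x": 0,"y": 0,"z": 0,"az": 0,"ax": 0,"ay": 0,"fingers": 34}]}}

```text
t: 17.25
eef_pos: [0.4544, 0.1841, 0.0083]
tool_rot: [0.0, 0.757, 0.653, 0.0]
contact_force: [0.3, -0.5, 0.0]
gripper_width: 0.392
grasp_force: 0.0
```

Call:
{"fn": "jog_arm", "kwargs": {"rows": [{"x": 0,"y": 0,"z": 0,"az": 0,"ax": 0,"ay": 0,"fingers": 40},{"x": 0,"y": 0,"z": -10,"az": 0,"ax": 0,"ay": 0,"fingers": 50},{"x": 0,"y": 0,"z": -40,"az": 0,"ax": 0,"ay": 0,"fingers": 60},{"x": 0,"y": 0,"z": -50,"az": 0,"ax": 0,"ay": 0,"fingers": 60},{"x": 0,"y": 0,"z": -50,"az": 0,"ax": 0,"ay": 0,"fingers": 60},{"x": 0,"y": 0,"z": -50,"az": 0,"ax": 0,"ay": 0,"fingers": 60},{"x": -50,"y": 0,"z": -20,"az": 0,"ax": 0,"ay": 0,"fingers": 60},{"x": 0,"y": 0,"z": 0,"az": 0,"ax": 0,"ay": 0,"fingers": 60}]}}

```text
t: 18.05
eef_pos: [0.4486, 0.1335, 0.2298]
tool_rot: [0.003, 0.759, 0.651, 0.001]
contact_force: [0.3, 0.6, -1.3]
gripper_width: 0.699
grasp_force: 0.0
```

```bash
python3 - <<'E'
from h import *
cam('top');cam('top')
c=cam('wrist','w5.png');import pickle;pickle.dump(c,open('w5.pkl','wb'))
plan([])
print(proj(c,[.5,.2,0]))
E
```

```text
at [0.447  0.138  0.2268] yaw -8.48 F [0.  0.3 0.1] w 60.0 g 0.0 t 18.2
(np.float64(351.923625716193), np.float64(113.78576040046916))
```

View pics/w5.png

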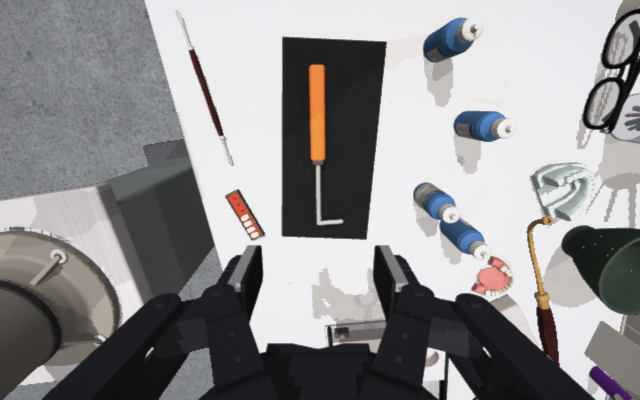

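```bash
python3 - <<'E'
from h import *
import pickle
c=pickle.load(open('w5.pkl','rb'))
for u,v in [(474,28),(511,128),(453,214),(484,254)]: print('w',ray(c,u,v,.090).round(4))
c=cam('top')
im=np.load('top.npy').astype(np.uint8);cv2.imwrite('pics/b.png',cv2.resize(np.clip(im[160:210,190:310,::-1]*1.5,0,255).astype(np.uint8),None,fx=6,fy=6,interpolation=cv2.INTER_CUBIC))
E
```

```text
w [0.6019 0.2581 0.09  ]
w [0.6382 0.1679 0.09  ]
w [0.583  0.0879 0.09  ]
w [0.6163 0.0355 0.09  ]
```

View pics/b.png

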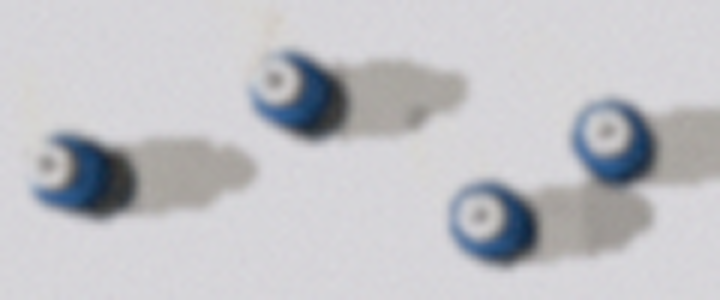

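```bash
python3 - <<'E'
from h import *
c=cam('top')
for u,v in [(50,165),(277,81),(481,215),(607,131)]: print(ray(c,190+(u+.0)/6,160+v/6,.090).round(4))
E
```

```text
[0.6022 0.2526 0.09  ]
[0.6361 0.1618 0.09  ]
[0.5825 0.0792 0.09  ]
[0.6161 0.0292 0.09  ]
```

```bash
python3 - <<'E'
from h import *
plan([(.50,-.16,.27,-92.6,11)],54)
E
```

```text
at [0.4467 0.1389 0.2261] yaw -8.35 F [-0.9 -0.2 -0.4] w 59.8 g 0.0 t 18.3
{"x": -26.2, "y": 8.7, "z": -4.0, "az": 7.7, "ax": 0, "ay": 0, "fingers": 54}
{"x": -24.8, "y": 12.1, "z": -4.0, "az": 7.7, "ax": 0, "ay": 0, "fingers": 54}
{"x": -22.9, "y": 15.3, "z": -4.0, "az": 7.7, "ax": 0, "ay": 0, "fingers": 54}
{"x": -20.7, "y": 18.3, "z": -4.0, "az": 7.7, "ax": 0, "ay": 0, "fingers": 54}
{"x": -18.1, "y": 20.9, "z": -4.0, "az": 7.7, "ax": 0, "ay": 0, "fingers": 54}
{"x": -15.1, "y": 23.1, "z": -4.0, "az": 7.7, "ax": 0, "ay": 0, "fingers": 54}
{"x": -11.9, "y": 24.9, "z": -4.0, "az": 7.7, "ax": 0, "ay": 0, "fingers": 54}
{"x": -8.5, "y": 26.3, "z": -4.0, "az": 7.7, "ax": 0, "ay": 0, "fingers": 54}
{"x": -4.9, "y": 27.2, "z": -4.0, "az": 7.7, "ax": 0, "ay": 0, "fingers": 54}
{"x": -1.3, "y": 27.6, "z": -4.0, "az": 7.7, "ax": 0, "ay": 0, "fingers": 54}
{"x": 2.4, "y": 27.5, "z": -4.0, "az": 7.7, "ax": 0, "ay": 0, "fingers": 54}
  residual turn deg [-0.07 -0.   -0.  ]
```

Call:
{"fn": "jog_arm", "kwargs": {"rows": [{"x": -26,"y": 9,"z": -4,"az": 7.7,"ax": 0,"ay": 0,"fingers": 54},{"x": -25,"y": 12,"z": -4,"az": 7.7,"ax": 0,"ay": 0,"fingers": 54},{"x": -23,"y": 15,"z": -4,"az": 7.7,"ax": 0,"ay": 0,"fingers": 54},{"x": -21,"y": 18,"z": -4,"az": 7.7,"ax": 0,"ay": 0,"fingers": 54},{"x": -18,"y": 21,"z": -4,"az": 7.7,"ax": 0,"ay": 0,"fingers": 54},{"x": -15,"y": 23,"z": -4,"az": 7.7,"ax": 0,"ay": 0,"fingers": 54},{"x": -12,"y": 25,"z": -4,"az": 7.7,"ax": 0,"ay": 0,"fingers": 54},{"x": -8,"y": 26,"z": -4,"az": 7.7,"ax": 0,"ay": 0,"fingers": 54}]}}

```text
t: 19.1
eef_pos: [0.4851, -0.0789, 0.2578]
tool_rot: [-0.001, 0.985, 0.172, -0.001]
contact_force: [0.6, 0.4, 0.1]
gripper_width: 0.627
grasp_force: 0.0
```

Call:
{"fn": "jog_arm", "kwargs": {"rows": [{"x": -5,"y": 27,"z": -4,"az": 7.7,"ax": 0,"ay": 0,"fingers": 54},{"x": -1,"y": 28,"z": -4,"az": 7.7,"ax": 0,"ay": 0,"fingers": 54},{"x": 2,"y": 27,"z": -4,"az": 7.7,"ax": 0,"ay": 0,"fingers": 54},{"x": 0,"y": 0,"z": 0,"az": 0,"ax": 0,"ay": 0,"fingers": 54},{"x": 0,"y": 0,"z": 0,"az": 0,"ax": 0,"ay": 0,"fingers": 54},{"x": 0,"y": 0,"z": 0,"az": 0,"ax": 0,"ay": 0,"fingers": 54},{"x": 0,"y": 0,"z": 0,"az": 0,"ax": 0,"ay": 0,"fingers": 54},{"x": 0,"y": 0,"z": 0,"az": 0,"ax": 0,"ay": 0,"fingers": 54}]}}

```text
t: 19.9
eef_pos: [0.4987, -0.1594, 0.2704]
tool_rot: [-0.0, 1.0, -0.026, -0.0]
contact_force: [-0.9, -0.7, 0.2]
gripper_width: 0.633
grasp_force: 0.0
```

```bash
python3 - <<'E'
from h import *
import pickle
c=cam('wrist','w6.png');pickle.dump(c,open('w6.pkl','wb'))
plan([(.6161,.031,.16,-92.6,6),(.6161,.031,.031,-92.6,6)],54)
E
```

```text
at [ 0.4987 -0.1597  0.2705] yaw -93.04 F [-0.9 -0.1  0.4] w 54.0 g 0.0 t 19.9
{"x": 17.9, "y": -32.8, "z": 18.4, "az": -0.1, "ax": 0, "ay": 0, "fingers": 54}
{"x": 17.9, "y": -32.7, "z": 18.4, "az": -0.1, "ax": 0, "ay": 0, "fingers": 54}
{"x": 17.9, "y": -32.7, "z": 18.4, "az": -0.1, "ax": 0, "ay": 0, "fingers": 54}
{"x": 18.0, "y": -32.7, "z": 18.4, "az": -0.1, "ax": 0, "ay": 0, "fingers": 54}
{"x": 18.0, "y": -32.7, "z": 18.4, "az": -0.1, "ax": 0, "ay": 0, "fingers": 54}
{"x": 18.1, "y": -32.7, "z": 18.4, "az": -0.1, "ax": 0, "ay": 0, "fingers": 54}
  residual turn deg [-0.01  0.01  0.  ]
{"x": 0.0, "y": 0.0, "z": 21.5, "az": -0.0, "ax": 0, "ay": 0, "fingers": 54}
{"x": 0.0, "y": 0.0, "z": 21.5, "az": -0.0, "ax": 0, "ay": 0, "fingers": 54}
{"x": 0.0, "y": 0.0, "z": 21.5, "az": -0.0, "ax": 0, "ay": 0, "fingers": 54}
{"x": 0.0, "y": 0.0, "z": 21.5, "az": -0.0, "ax": 0, "ay": 0, "fingers": 54}
{"x": 0.0, "y": 0.0, "z": 21.5, "az": -0.0, "ax": 0, "ay": 0, "fingers": 54}
{"x": 0.0, "y": 0.0, "z": 21.5, "az": -0.0, "ax": 0, "ay": 0, "fingers": 54}
  residual turn deg [-0.01  0.01  0.  ]
```

View pics/w6.png

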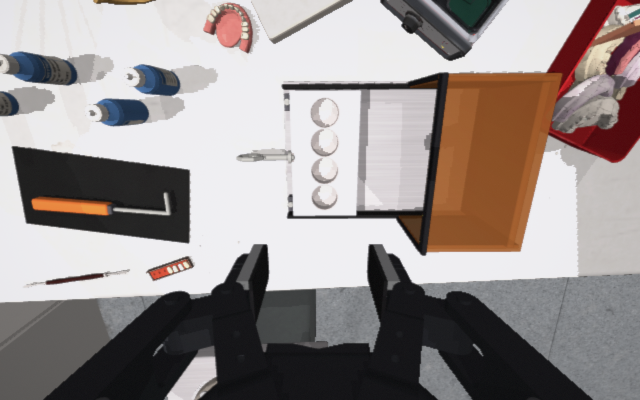

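```bash
python3 - <<'E'
from h import *
import pickle
c=pickle.load(open('w6.pkl','rb'))
g=cv2.cvtColor(c['pixels'],cv2.COLOR_RGB2GRAY)
s=6;x0,y0=292,92
cr=cv2.resize(g[y0:214,x0:358],None,fx=s,fy=s,interpolation=cv2.INTER_CUBIC)
h=cv2.HoughCircles(cv2.GaussianBlur(cr,(0,0),4),cv2.HOUGH_GRADIENT,1,100,param1=40,param2=14,minRadius=60,maxRadius=100)
for u,v,r in sorted(h[0].tolist(),key=lambda q:q[1]):
    U,V=x0+(u+.5)/s-.5,y0+(v+.5)/s-.5
    print(round(U,1),round(V,1),round(r/s,1),ray(c,U,V,.028).round(4))
print('exp');
for k in(57,19,-19,-57):
    p=np.array([.5141,-.1716])+k/1000*np.array([.999,-.045]);print(p.round(4),np.round(proj(c,[*p,.028]),1))
# dark stops/guides : print gray profile rows for tray right edge
print(g[155,340:372].tolist());print(g[155,286:300].tolist())
for u,v in [(325,112),(325,197)]: print(g[v,u-22:u+23].tolist())
E
```

```text
324.5 112.5 14.7 [ 0.5699 -0.1724  0.028 ]
324.2 142.0 13.9 [ 0.5325 -0.1703  0.028 ]
324.0 169.5 13.6 [ 0.4955 -0.1684  0.028 ]
324.0 196.0 12.9 [ 0.4576 -0.1667  0.028 ]
exp
[ 0.571  -0.1742] [325.8 111.5]
[ 0.5331 -0.1725] [325.8 141.5]
[ 0.4951 -0.1707] [325.7 169.7]
[ 0.4572 -0.169 ] [325.7 196.2]
[240, 239, 240, 239, 240, 240, 240, 240, 240, 240, 240, 240, 239, 239, 240, 239, 240, 236, 190, 150, 142, 142, 142, 142, 142, 151, 205, 216, 217, 217, 217, 217]
[163, 173, 200, 204, 190, 138, 139, 150, 207, 235, 239, 240, 240, 239]
[239, 239, 239, 239, 239, 239, 237, 210, 167, 169, 173, 173, 173, 175, 175, 185, 232, 239, 239, 239, 239, 239, 239, 239, 239, 239, 239, 239, 235, 232, 227, 225, 225, 224, 221, 190, 229, 238, 239, 239, 239, 239, 239, 239, 239]
[240, 240, 240, 240, 239, 240, 239, 237, 208, 153, 165, 173, 184, 186, 186, 187, 194, 234, 239, 240, 240, 240, 240, 239, 239, 234, 233, 232, 232, 232, 232, 231, 227, 184, 209, 235, 239, 240, 239, 240, 240, 240, 240, 239, 240]
```

Call:
{"fn": "jog_arm", "kwargs": {"rows": [{"x": 18,"y": -33,"z": 18,"az": 0,"ax": 0,"ay": 0,"fingers": 54},{"x": 18,"y": -33,"z": 18,"az": 0,"ax": 0,"ay": 0,"fingers": 54},{"x": 18,"y": -33,"z": 18,"az": 0,"ax": 0,"ay": 0,"fingers": 54},{"x": 18,"y": -33,"z": 18,"az": 0,"ax": 0,"ay": 0,"fingers": 54},{"x": 18,"y": -33,"z": 18,"az": 0,"ax": 0,"ay": 0,"fingers": 54},{"x": 18,"y": -33,"z": 18,"az": 0,"ax": 0,"ay": 0,"fingers": 54},{"x": 0,"y": 0,"z": 0,"az": 0,"ax": 0,"ay": 0,"fingers": 54},{"x": 0,"y": 0,"z": 0,"az": 0,"ax": 0,"ay": 0,"fingers": 54}]}}

```text
t: 20.75
eef_pos: [0.6171, 0.0326, 0.1619]
tool_rot: [-0.0, 1.0, -0.026, -0.001]
contact_force: [0.1, -0.9, 0.4]
gripper_width: 0.633
grasp_force: 0.0
```

```bash
python3 - <<'E'
from h import *
plan([(.6161,.032,.031,-92.6,6)],54)
c=cam('wrist')
# white cap / blue blobs
hsv=cv2.cvtColor(c['pixels'],cv2.COLOR_RGB2HSV);m=((hsv[...,0]>95)&(hsv[...,0]<125)&(hsv[...,1]>120)).astype(np.uint8)
for k in cv2.findContours(m,cv2.RETR_EXTERNAL,cv2.CHAIN_APPROX_NONE)[0]:
    if cv2.contourArea(k)>100: print(cv2.boundingRect(k))
for p in [(.6161,.032),(.5825,.083),(.637,.165),(.602,.255)]: print([np.round(proj(c,[*p,z])) for z in (0,.072,.09)])
E
```

```text
at [0.6171 0.0326 0.1619] yaw -92.99 F [ 0.1 -0.9  0.4] w 54.1 g 0.0 t 20.8
{"x": -0.1, "y": 0.1, "z": 21.8, "az": -0.1, "ax": 0, "ay": 0, "fingers": 54}
{"x": -0.1, "y": 0.1, "z": 21.8, "az": -0.1, "ax": 0, "ay": 0, "fingers": 54}
{"x": -0.1, "y": 0.1, "z": 21.8, "az": -0.1, "ax": 0, "ay": 0, "fingers": 54}
{"x": -0.1, "y": 0.1, "z": 21.8, "az": -0.1, "ax": 0, "ay": 0, "fingers": 54}
{"x": -0.1, "y": 0.1, "z": 21.8, "az": -0.1, "ax": 0, "ay": 0, "fingers": 54}
{"x": -0.1, "y": 0.1, "z": 21.8, "az": -0.1, "ax": 0, "ay": 0, "fingers": 54}
  residual turn deg [-0.01  0.08  0.  ]
(57, 205, 42, 33)
(249, 202, 38, 44)
(300, 178, 33, 28)
(148, 164, 39, 35)
[array([318., 183.]), array([318., 204.]), array([318., 211.])]
[array([274., 214.]), array([263., 242.]), array([259., 252.])]
[array([194., 170.]), array([159., 189.]), array([147., 195.])]
[array([120., 205.]), array([ 67., 232.]), array([ 49., 241.])]
```

```bash
python3 - <<'E'
from h import *
c=cam('wrist')
for (x,y,w,h) in [(300,178,33,28),(249,202,38,44),(148,164,39,35),(57,205,42,33)]:
    print(ray(c,x+w/2,y,0).round(4)-[.016,0,0])
E
```

```text
[0.6058 0.0314 0.    ]
[0.5812 0.0872 0.    ]
[0.63   0.1905 0.    ]
[0.5893 0.3012 0.    ]
```

Call:
{"fn": "jog_arm", "kwargs": {"rows": [{"x": 0,"y": 0,"z": 22,"az": 0,"ax": 0,"ay": 0,"fingers": 54},{"x": 0,"y": 0,"z": 22,"az": 0,"ax": 0,"ay": 0,"fingers": 54},{"x": 0,"y": 0,"z": 22,"az": 0,"ax": 0,"ay": 0,"fingers": 54},{"x": 0,"y": 0,"z": 22,"az": 0,"ax": 0,"ay": 0,"fingers": 54},{"x": 0,"y": 0,"z": 22,"az": 0,"ax": 0,"ay": 0,"fingers": 54},{"x": 0,"y": 0,"z": 20,"az": 0,"ax": 0,"ay": 0,"fingers": 54},{"x": 0,"y": 0,"z": 0,"az": 0,"ax": 0,"ay": 0,"fingers": 54},{"x": 0,"y": 0,"z": 0,"az": 0,"ax": 0,"ay": 0,"fingers": 45}]}}

```text
t: 21.65
eef_pos: [0.6176, 0.0302, 0.0334]
tool_rot: [0.0, 1.0, -0.028, 0.0]
contact_force: [1.0, 0.4, 0.2]
gripper_width: 0.529
grasp_force: 0.0
```

Call:
{"fn": "jog_arm", "kwargs": {"rows": [{"x": 0,"y": 0,"z": 0,"az": 0,"ax": 0,"ay": 0,"fingers": 38},{"x": 0,"y": 0,"z": 0,"az": 0,"ax": 0,"ay": 0,"fingers": 34},{"x": 0,"y": 0,"z": 0,"az": 0,"ax": 0,"ay": 0,"fingers": 26},{"x": 0,"y": 0,"z": 0,"az": 0,"ax": 0,"ay": 0,"fingers": 20},{"x": 0,"y": 0,"z": 0,"az": 0,"ax": 0,"ay": 0,"fingers": 20},{"x": 0,"y": 0,"z": 0,"az": 0,"ax": 0,"ay": 0,"fingers": 20},{"x": 0,"y": 0,"z": -15,"az": 0,"ax": 0,"ay": 0,"fingers": 20},{"x": 0,"y": 0,"z": -35,"az": 0,"ax": 0,"ay": 0,"fingers": 20}], "force": 40}}

```text
t: 22.45
eef_pos: [0.615, 0.031, 0.0812]
tool_rot: [0.0, 1.0, -0.027, -0.003]
contact_force: [-0.4, 0.2, -0.6]
gripper_width: 0.366
grasp_force: 39.7
```

```bash
python3 - <<'E'
from h import *
plan([(.5705,-.1726,.10,-92.6,6),(.5705,-.1726,.050,-92.6,4)],20)
E
```

```text
at [0.615  0.031  0.0812] yaw -93.12 F [-0.4  0.2 -0.6] w 31.3 g 39.7 t 22.4
{"x": -5.6, "y": 34.3, "z": -3.1, "az": -0.1, "ax": 0, "ay": 0, "fingers": 20}
{"x": -5.6, "y": 34.3, "z": -3.1, "az": -0.1, "ax": 0, "ay": 0, "fingers": 20}
{"x": -5.7, "y": 34.3, "z": -3.1, "az": -0.1, "ax": 0, "ay": 0, "fingers": 20}
{"x": -5.7, "y": 34.3, "z": -3.1, "az": -0.1, "ax": 0, "ay": 0, "fingers": 20}
{"x": -5.8, "y": 34.3, "z": -3.1, "az": -0.1, "ax": 0, "ay": 0, "fingers": 20}
{"x": -5.8, "y": 34.2, "z": -3.1, "az": -0.1, "ax": 0, "ay": 0, "fingers": 20}
  residual turn deg [ 0.05  0.33 -0.  ]
{"x": 0.1, "y": -0.0, "z": 12.5, "az": -0.0, "ax": 0, "ay": 0, "fingers": 20}
{"x": 0.1, "y": -0.0, "z": 12.5, "az": -0.0, "ax": 0, "ay": 0, "fingers": 20}
{"x": 0.1, "y": -0.0, "z": 12.5, "az": -0.0, "ax": 0, "ay": 0, "fingers": 20}
{"x": 0.1, "y": -0.0, "z": 12.5, "az": -0.0, "ax": 0, "ay": 0, "fingers": 20}
  residual turn deg [ 0.05  0.33 -0.  ]
```

```bash
python3 - <<'E'
from h import *
c=cam('wrist');o,p,r=st();print(p)
T=lambda x,z: proj(c,(p+r.apply([x,0,-z])))
# tool frame: z behind TCP ; base 33mm below TCP
print('base edge',T(.016,-.033),'body top edge far',T(.016,.039),T(-.016,.039),'cap top',T(.01,.057),T(0,.057),T(-.01,.057))
u=int(round(T(0,0)[0]))
for v in range(150,400,2): print(v,c['pixels'][v,u].tolist(),end=' ')
E
```

```text
[0.61969885 0.03177044 0.08888548]
base edge (np.float64(314.9364497343334), np.float64(204.619137873757)) body top edge far (np.float64(313.5062198022346), np.float64(267.8915675992518)) (np.float64(313.84828570486206), np.float64(335.0411666578573)) cap top (np.float64(312.91196768504557), np.float64(313.77487667664155)) (np.float64(313.06274067130863), np.float64(338.0506099045937)) (np.float64(313.2039533293389), np.float64(360.78704896917736))
150 [222, 221, 224] 152 [222, 221, 225] 154 [222, 221, 225] 156 [222, 221, 225] 158 [222, 221, 224] 160 [222, 221, 225] 162 [222, 221, 225] 164 [222, 221, 225] 166 [222, 221, 225] 168 [222, 221, 225] 170 [222, 221, 225] 172 [222, 221, 225] 174 [222, 221, 225] 176 [221, 221, 224] 178 [222, 221, 225] 180 [222, 221, 225] 182 [222, 221, 225] 184 [222, 222, 225] 186 [222, 221, 225] 188 [222, 221, 225] 190 [222, 221, 225] 192 [222, 222, 225] 194 [222, 221, 225] 196 [222, 221, 225] 198 [222, 221, 225] 200 [222, 221, 225] 202 [222, 221, 225] 204 [222, 221, 225] 206 [222, 221, 225] 208 [221, 221, 224] 210 [95, 101, 114] 212 [34, 52, 75] 214 [68, 75
[... 974 characters left out ...]
 [120, 117, 113] 322 [119, 115, 112] 324 [118, 114, 111] 326 [133, 130, 126] 328 [144, 140, 136] 330 [142, 138, 133] 332 [143, 139, 135] 334 [113, 110, 108] 336 [31, 30, 31] 338 [29, 30, 29] 340 [30, 30, 29] 342 [31, 30, 30] 344 [32, 31, 31] 346 [30, 31, 30] 348 [22, 21, 22] 350 [16, 18, 19] 352 [17, 16, 19] 354 [15, 15, 17] 356 [14, 17, 18] 358 [19, 19, 20] 360 [18, 18, 20] 362 [17, 17, 20] 364 [17, 16, 19] 366 [18, 18, 21] 368 [17, 17, 20] 370 [15, 16, 18] 372 [19, 19, 21] 374 [16, 16, 19] 376 [17, 16, 19] 378 [17, 16, 19] 380 [17, 17, 18] 382 [17, 16, 19] 384 [18, 18, 20] 386 [19, 18, 21] 388 [17, 17, 19] 390 [18, 17, 19] 392 [17, 18, 19] 394 [17, 18, 19] 396 [16, 16, 18] 398 [16, 16, 20]
```

Call:
{"fn": "jog_arm", "kwargs": {"rows": [{"x": -6,"y": 34,"z": -2,"az": 0,"ax": 0,"ay": 0,"fingers": 20},{"x": -6,"y": 34,"z": -2,"az": 0,"ax": 0,"ay": 0,"fingers": 20},{"x": -6,"y": 34,"z": -2,"az": 0,"ax": 0,"ay": 0,"fingers": 20},{"x": -6,"y": 34,"z": -2,"az": 0,"ax": 0,"ay": 0,"fingers": 20},{"x": -6,"y": 34,"z": -2,"az": 0,"ax": 0,"ay": 0,"fingers": 20},{"x": -6,"y": 34,"z": -1,"az": 0,"ax": 0,"ay": 0,"fingers": 20},{"x": 0,"y": 2.5,"z": 0,"az": 0,"ax": 0,"ay": 0,"fingers": 20},{"x": 0,"y": 0,"z": 0,"az": 0,"ax": 0,"ay": 0,"fingers": 20}]}}

```text
t: 23.3
eef_pos: [0.57, -0.1743, 0.0944]
tool_rot: [0.0, 1.0, -0.029, 0.0]
contact_force: [-0.5, 0.7, -0.5]
gripper_width: 0.363
grasp_force: 39.8
```

```bash
python3 - <<'E'
from h import *
c=cam('top');c=cam('top');c=cam('wrist')
plan([(.5725,-.1726,.063,-92.6,3)],20)
o,p,r=st()
T=lambda x,z: proj(c,(p+r.apply([x,0,-z])))
print(T(.016,-.032));u=int(T(0,0)[0])
print([c['pixels'][v,u].tolist() for v in range(196,216)])
# bore 0 rim visible?
for q in [(.5705+.018,-.1726),(.5705,-.1726-.018),(.5705,-.1726+.018)]: print(np.round(proj(c,[*q,.028]),1))
cv2.imwrite('pics/bore.png',c['pixels'][...,::-1])
E
```

```text
at [ 0.5707 -0.171   0.094 ] yaw -93.0 F [ 0.   0.4 -1. ] w 31.4 g 39.8 t 23.4
{"x": 0.6, "y": 0.5, "z": 10.3, "az": -0.1, "ax": 0, "ay": 0, "fingers": 20}
{"x": 0.6, "y": 0.5, "z": 10.3, "az": -0.1, "ax": 0, "ay": 0, "fingers": 20}
{"x": 0.6, "y": 0.5, "z": 10.3, "az": -0.1, "ax": 0, "ay": 0, "fingers": 20}
  residual turn deg [-0.05 -0.04 -0.  ]
(np.float64(316.02549505081123), np.float64(208.3042067239507))
[[230, 228, 227], [230, 228, 227], [230, 229, 227], [230, 228, 227], [230, 228, 227], [230, 228, 227], [230, 228, 227], [230, 228, 227], [230, 228, 228], [230, 229, 232], [230, 229, 232], [230, 229, 233], [227, 227, 230], [190, 190, 195], [86, 93, 109], [39, 58, 82], [37, 55, 80], [42, 59, 81], [76, 82, 91], [108, 104, 100]]
[317.2 191. ]
[341.6 212.1]
[295.3 214.4]
```

Call:
{"fn": "jog_arm", "kwargs": {"rows": [{"x": 0.8,"y": 1,"z": 10,"az": 0,"ax": 0,"ay": 0,"fingers": 20},{"x": 0,"y": 0.5,"z": 10,"az": 0,"ax": 0,"ay": 0,"fingers": 20},{"x": 0,"y": 0,"z": 8,"az": 0,"ax": 0,"ay": 0,"fingers": 20},{"x": 0,"y": 0,"z": 5,"az": 0,"ax": 0,"ay": 0,"fingers": 20},{"x": 0,"y": 0,"z": 4,"az": 0,"ax": 0,"ay": 0,"fingers": 20},{"x": 0,"y": 0,"z": 3,"az": 0,"ax": 0,"ay": 0,"fingers": 20},{"x": 0,"y": 0,"z": 0,"az": 0,"ax": 0,"ay": 0,"fingers": 20},{"x": 0,"y": 0,"z": 0,"az": 0,"ax": 0,"ay": 0,"fingers": 20}]}}

```text
t: 24.25
eef_pos: [0.5707, -0.1742, 0.0535]
tool_rot: [-0.0, 1.0, -0.027, -0.0]
contact_force: [-1.6, 1.5, -1.6]
gripper_width: 0.363
grasp_force: 39.7
```

Call:
{"fn": "jog_arm", "kwargs": {"rows": [{"x": 0,"y": 0,"z": 3,"az": 0,"ax": 0,"ay": 0,"fingers": 20},{"x": 0,"y": 0,"z": 3,"az": 0,"ax": 0,"ay": 0,"fingers": 20},{"x": 0,"y": 0,"z": 2,"az": 0,"ax": 0,"ay": 0,"fingers": 20},{"x": 0,"y": 0,"z": 1,"az": 0,"ax": 0,"ay": 0,"fingers": 20},{"x": 0,"y": 0,"z": 0,"az": 0,"ax": 0,"ay": 0,"fingers": 20},{"x": 0,"y": 0,"z": 0,"az": 0,"ax": 0,"ay": 0,"fingers": 20},{"x": 0,"y": 0,"z": 0,"az": 0,"ax": 0,"ay": 0,"fingers": 20},{"x": 0,"y": 0,"z": 0,"az": 0,"ax": 0,"ay": 0,"fingers": 20}]}}

```text
t: 25.05
eef_pos: [0.5711, -0.1741, 0.0461]
tool_rot: [0.0, 1.0, -0.027, 0.0]
contact_force: [-5.5, 3.5, 14.8]
gripper_width: 0.367
grasp_force: 41.4
```

Call:
{"fn": "jog_arm", "kwargs": {"rows": [{"x": 0,"y": 0,"z": -1,"az": 0,"ax": 0,"ay": 0,"fingers": 30},{"x": 0,"y": 0,"z": 0,"az": 0,"ax": 0,"ay": 0,"fingers": 38},{"x": 0,"y": 0,"z": 0,"az": 0,"ax": 0,"ay": 0,"fingers": 46},{"x": 0,"y": 0,"z": -2,"az": 0,"ax": 0,"ay": 0,"fingers": 54},{"x": 0,"y": 0,"z": -20,"az": 0,"ax": 0,"ay": 0,"fingers": 54},{"x": 0,"y": 0,"z": -35,"az": 0,"ax": 0,"ay": 0,"fingers": 54},{"x": 0,"y": 0,"z": -40,"az": 0,"ax": 0,"ay": 0,"fingers": 54},{"x": 0,"y": 0,"z": -10,"az": 0,"ax": 0,"ay": 0,"fingers": 54}]}}

```text
t: 25.85
eef_pos: [0.5736, -0.1751, 0.1571]
tool_rot: [0.001, 1.0, -0.028, 0.004]
contact_force: [1.0, -0.6, 0.6]
gripper_width: 0.634
grasp_force: 0.0
```

```bash
python3 - <<'E'
from h import *
c=cam('side');c=cam('wrist')
plan([(.5822,.083,.150,-92.6,7),(.5822,.083,.031,-92.6,6)],54)
c=cam('top');hsv=cv2.cvtColor(c['pixels'],cv2.COLOR_RGB2HSV);m=((hsv[...,0]>95)&(hsv[...,0]<125)&(hsv[...,1]>90)).astype(np.uint8)[160:280,190:480]
for k in cv2.findContours(m,cv2.RETR_EXTERNAL,cv2.CHAIN_APPROX_NONE)[0]:
    if cv2.contourArea(k)>15: x,y,w,h=cv2.boundingRect(k);print(x+190,y+160,w,h)
E
```

```text
at [ 0.5723 -0.175   0.1546] yaw -93.16 F [ 0.9 -0.6 -1. ] w 53.7 g 0.0 t 25.9
{"x": -0.6, "y": -36.9, "z": 0.6, "az": -0.1, "ax": 0, "ay": 0, "fingers": 54}
{"x": -0.6, "y": -36.9, "z": 0.6, "az": -0.1, "ax": 0, "ay": 0, "fingers": 54}
{"x": -0.5, "y": -36.9, "z": 0.6, "az": -0.1, "ax": 0, "ay": 0, "fingers": 54}
{"x": -0.5, "y": -36.9, "z": 0.6, "az": -0.1, "ax": 0, "ay": 0, "fingers": 54}
{"x": -0.4, "y": -36.9, "z": 0.6, "az": -0.1, "ax": 0, "ay": 0, "fingers": 54}
{"x": -0.4, "y": -36.9, "z": 0.6, "az": -0.1, "ax": 0, "ay": 0, "fingers": 54}
{"x": -0.3, "y": -36.9, "z": 0.6, "az": -0.1, "ax": 0, "ay": 0, "fingers": 54}
  residual turn deg [ 0.06 -0.25  0.  ]
{"x": -0.1, "y": -0.0, "z": 19.8, "az": -0.0, "ax": 0, "ay": 0, "fingers": 54}
{"x": -0.1, "y": -0.0, "z": 19.8, "az": -0.0, "ax": 0, "ay": 0, "fingers": 54}
{"x": -0.1, "y": -0.0, "z": 19.8, "az": -0.0, "ax": 0, "ay": 0, "fingers": 54}
{"x": -0.1, "y": -0.0, "z": 19.8, "az": -0.0, "ax": 0, "ay": 0, "fingers": 54}
{"x": -0.1, "y": -0.0, "z": 19.8, "az": -0.0, "ax": 0, "ay": 0, "fingers": 54}
{"x": -0.1, "y": -0.0, "z": 19.8, "az": -0.0, "ax": 0, "ay": 0, "fingers": 54}
  residual turn deg [ 0.06 -0.25  0.  ]
369 202 6 7
267 192 12 11
197 183 12 12
234 170 11 12
```

Call:
{"fn": "jog_arm", "kwargs": {"rows": [{"x": 0,"y": -37,"z": 0,"az": 0,"ax": 0,"ay": 0,"fingers": 54},{"x": 0,"y": -37,"z": 0,"az": 0,"ax": 0,"ay": 0,"fingers": 54},{"x": 0,"y": -37,"z": 0,"az": 0,"ax": 0,"ay": 0,"fingers": 54},{"x": -0.5,"y": -37,"z": 0,"az": 0,"ax": 0,"ay": 0,"fingers": 54},{"x": -0.5,"y": -37,"z": 0,"az": 0,"ax": 0,"ay": 0,"fingers": 54},{"x": -1,"y": -37,"z": 0,"az": 0,"ax": 0,"ay": 0,"fingers": 54},{"x": -1,"y": -37,"z": 2,"az": 0,"ax": 0,"ay": 0,"fingers": 54},{"x": 0,"y": 0,"z": 2,"az": 0,"ax": 0,"ay": 0,"fingers": 54}]}}

```text
t: 26.8
eef_pos: [0.5804, 0.0915, 0.1468]
tool_rot: [-0.002, 1.0, -0.023, -0.001]
contact_force: [-0.8, 0.7, -0.4]
gripper_width: 0.629
grasp_force: 0.0
```

```bash
python3 - <<'E'
from h import *
c=cam('top');c=cam('top');c=cam('top')
plan([(.5822,.083,.031,-92.6,6)],54)
c=cam('wrist');np.set_printoptions(linewidth=200)
u=int(proj(c,[.5822,.083,.0])[0])
print(proj(c,[.5982,.083,.0]),proj(c,[.5822,.083,.072]));v0=int(proj(c,[.5982,.083,.0])[1])
print([(v,int(c['pixels'][v,u].sum())) for v in range(v0-12,v0+14)])
print([(x,int(c['pixels'][v0+8,x,0]),int(c['pixels'][v0+8,x,2])) for x in range(u-34,u+36,2)])
E
```

```text
at [0.581  0.0834 0.1467] yaw -93.14 F [ 0.1  0.7 -0.2] w 54.2 g 0.0 t 26.9
{"x": 0.3, "y": 0.0, "z": 19.3, "az": -0.1, "ax": 0, "ay": 0, "fingers": 54}
{"x": 0.3, "y": 0.0, "z": 19.3, "az": -0.1, "ax": 0, "ay": 0, "fingers": 54}
{"x": 0.3, "y": 0.0, "z": 19.3, "az": -0.1, "ax": 0, "ay": 0, "fingers": 54}
{"x": 0.3, "y": 0.0, "z": 19.3, "az": -0.1, "ax": 0, "ay": 0, "fingers": 54}
{"x": 0.3, "y": 0.0, "z": 19.3, "az": -0.1, "ax": 0, "ay": 0, "fingers": 54}
{"x": 0.3, "y": 0.0, "z": 19.3, "az": -0.1, "ax": 0, "ay": 0, "fingers": 54}
  residual turn deg [ 0.08  0.18 -0.  ]
(np.float64(316.3645093986676), np.float64(169.31016758289292)) (np.float64(317.19968501262383), np.float64(207.6007897101714))
[(157, 700), (158, 700), (159, 699), (160, 700), (161, 698), (162, 699), (163, 698), (164, 697), (165, 697), (166, 697), (167, 680), (168, 403), (169, 210), (170, 180), (171, 183), (172, 179), (173, 181), (174, 180), (175, 177), (176, 179), (177, 176), (178, 176), (179, 177), (180, 179), (181, 211), (182, 225)]
[(283, 233, 236), (285, 233, 236), (287, 233, 236), (289, 232, 233), (291, 233, 232), (293, 233, 232), (295, 233, 232), (297, 233, 232), (299, 233, 233), (301, 228, 229), (303, 118, 119), (305, 79, 105), (307, 43, 95), (309, 42, 91), (311, 38, 87), (313, 38, 84), (315, 40, 83), (317, 37, 82), (319, 38, 83), (321, 38, 82), (323, 36, 81), (325, 35, 79), (327, 35, 77), (329, 48, 81), (331, 175, 172), (333, 192, 187), (335, 192, 186), (337, 191, 185), (339, 192, 185), (341, 192, 187), (343, 191, 186), (345, 191, 185), (347, 192, 187), (349, 191, 186), (351, 191, 186)]
```

Call:
{"fn": "jog_arm", "kwargs": {"rows": [{"x": 1,"y": 0,"z": 20,"az": 0,"ax": 0,"ay": 0,"fingers": 54},{"x": 0.7,"y": 0,"z": 20,"az": 0,"ax": 0,"ay": 0,"fingers": 54},{"x": 0,"y": 0,"z": 20,"az": 0,"ax": 0,"ay": 0,"fingers": 54},{"x": 0,"y": 0,"z": 20,"az": 0,"ax": 0,"ay": 0,"fingers": 54},{"x": 0,"y": 0,"z": 20,"az": 0,"ax": 0,"ay": 0,"fingers": 54},{"x": 0,"y": 0,"z": 15,"az": 0,"ax": 0,"ay": 0,"fingers": 54},{"x": 0,"y": 0,"z": 0,"az": 0,"ax": 0,"ay": 0,"fingers": 54},{"x": 0,"y": 0,"z": 0,"az": 0,"ax": 0,"ay": 0,"fingers": 45}]}}

```text
t: 27.8
eef_pos: [0.5838, 0.0836, 0.0336]
tool_rot: [0.0, 1.0, -0.028, -0.0]
contact_force: [0.4, 0.2, 0.2]
gripper_width: 0.525
grasp_force: 0.0
```

Call:
{"fn": "jog_arm", "kwargs": {"rows": [{"x": 0,"y": 0,"z": 0,"az": 0,"ax": 0,"ay": 0,"fingers": 38},{"x": 0,"y": 0,"z": 0,"az": 0,"ax": 0,"ay": 0,"fingers": 34},{"x": 0,"y": 0,"z": 0,"az": 0,"ax": 0,"ay": 0,"fingers": 26},{"x": 0,"y": 0,"z": 0,"az": 0,"ax": 0,"ay": 0,"fingers": 20},{"x": 0,"y": 0,"z": 0,"az": 0,"ax": 0,"ay": 0,"fingers": 20},{"x": 0,"y": 0,"z": 0,"az": 0,"ax": 0,"ay": 0,"fingers": 20},{"x": 0,"y": 0,"z": 0,"az": 0,"ax": 0,"ay": 0,"fingers": 20},{"x": 0,"y": 0,"z": 0,"az": 0,"ax": 0,"ay": 0,"fingers": 20}], "force": 40}}

```text
t: 28.6
eef_pos: [0.5846, 0.0845, 0.0347]
tool_rot: [-0.0, 1.0, -0.027, 0.001]
contact_force: [-0.9, -1.1, 5.7]
gripper_width: 0.363
grasp_force: 39.5
```

```bash
python3 - <<'E'
from h import *
plan([(.5828,.083,.15,-93,1),(.533,-.172,.15,-93,1)],20)
E
```

```text
at [0.5846 0.0845 0.0347] yaw -93.13 F [-0.9 -1.1  5.7] w 31.0 g 39.5 t 28.6
{"x": -1.5, "y": 1.5, "z": -115.3, "az": -0.1, "ax": 0, "ay": 0, "fingers": 20}
  residual turn deg [-0.01 -0.11 -0.  ]
{"x": -36.4, "y": 257.3, "z": -0.1, "az": -0.0, "ax": 0, "ay": 0, "fingers": 20}
  residual turn deg [-0.01 -0.11 -0.  ]
```

Call:
{"fn": "jog_arm", "kwargs": {"rows": [{"x": 0,"y": 0,"z": -15,"az": 0,"ax": 0,"ay": 0,"fingers": 20},{"x": 0,"y": 0,"z": -30,"az": 0,"ax": 0,"ay": 0,"fingers": 20},{"x": 0,"y": 0,"z": -35,"az": 0,"ax": 0,"ay": 0,"fingers": 20},{"x": 0,"y": 0,"z": -30,"az": 0,"ax": 0,"ay": 0,"fingers": 20},{"x": -3,"y": 20,"z": -10,"az": 0,"ax": 0,"ay": 0,"fingers": 20},{"x": -5,"y": 35,"z": 0,"az": 0,"ax": 0,"ay": 0,"fingers": 20},{"x": -5,"y": 40,"z": 0,"az": 0,"ax": 0,"ay": 0,"fingers": 20},{"x": -6,"y": 40,"z": 0,"az": 0,"ax": 0,"ay": 0,"fingers": 20}]}}

```text
t: 29.4
eef_pos: [0.557, -0.0505, 0.1547]
tool_rot: [0.0, 1.0, -0.027, 0.001]
contact_force: [0.6, -0.6, -0.6]
gripper_width: 0.366
grasp_force: 39.7
```

Call:
{"fn": "jog_arm", "kwargs": {"rows": [{"x": -6,"y": 40,"z": 0,"az": 0,"ax": 0,"ay": 0,"fingers": 20},{"x": -6,"y": 40,"z": 0,"az": 0,"ax": 0,"ay": 0,"fingers": 20},{"x": -5,"y": 30,"z": 0,"az": 0,"ax": 0,"ay": 0,"fingers": 20},{"x": 0,"y": 12,"z": 0,"az": 0,"ax": 0,"ay": 0,"fingers": 20},{"x": 0,"y": 0,"z": 0,"az": 0,"ax": 0,"ay": 0,"fingers": 20},{"x": 0,"y": 0,"z": 0,"az": 0,"ax": 0,"ay": 0,"fingers": 20},{"x": 0,"y": 0,"z": 0,"az": 0,"ax": 0,"ay": 0,"fingers": 20},{"x": 0,"y": 0,"z": 0,"az": 0,"ax": 0,"ay": 0,"fingers": 20}]}}

```text
t: 30.2
eef_pos: [0.5342, -0.1684, 0.1536]
tool_rot: [-0.0, 1.0, -0.026, 0.0]
contact_force: [-0.6, 0.5, -0.7]
gripper_width: 0.362
grasp_force: 39.7
```

```bash
cat >> h.py <<'E'
def held(b):
    c=cam('wrist');o,p,r=st()
    q=proj(c,p+r.apply([.016,0,b]));q2=proj(c,p+r.apply([.006,0,b]));u=int(proj(c,p+r.apply([0,0,b]))[0])
    s=c['pixels'][:,u].sum(1).astype(int);v=np.arange(int(q[1])-14,int(q[1])+16)
    e=v[np.argmax(s[v]<450)];print('pred',round(q[1],1),'edge',e,'px/mm',round((q2[1]-q[1])/10,2),s[e-2:e+3])
E
python3 - <<'E'
from h import *
plan([(.533,-.172,.066,-93.1,1)],20)
held(.0345)
E
```

```text
at [ 0.5342 -0.1684  0.1536] yaw -92.96 F [-0.6  0.5 -0.7] w 30.9 g 39.7 t 30.2
{"x": -1.0, "y": 3.7, "z": 87.6, "az": 0.1, "ax": 0, "ay": 0, "fingers": 20}
  residual turn deg [-0.04 -0.01 -0.  ]
pred 207.3 edge 202 px/mm 1.42 [455 451 429 424 422]
```

```bash
sed -i 's/s\[v\]<450/s[v]<330/' h.py; python3 - <<'E'
from h import *
held(.0345)
E
```

```text
pred 207.2 edge 206 px/mm 1.42 [422 412 323 302 293]
```

Call:
{"fn": "jog_arm", "kwargs": {"rows": [{"x": -2.6,"y": 2.2,"z": 20,"az": 0,"ax": 0,"ay": 0,"fingers": 20},{"x": 0,"y": 0,"z": 25,"az": 0,"ax": 0,"ay": 0,"fingers": 20},{"x": 0,"y": 0,"z": 25,"az": 0,"ax": 0,"ay": 0,"fingers": 20},{"x": 0,"y": 0,"z": 18,"az": 0,"ax": 0,"ay": 0,"fingers": 20},{"x": 0,"y": 0,"z": 5,"az": 0,"ax": 0,"ay": 0,"fingers": 20},{"x": 0,"y": 0,"z": 4,"az": 0,"ax": 0,"ay": 0,"fingers": 20},{"x": 0,"y": 0,"z": 0,"az": 0,"ax": 0,"ay": 0,"fingers": 20},{"x": 0,"y": 0,"z": 0,"az": 0,"ax": 0,"ay": 0,"fingers": 20}]}}

```text
t: 31.1
eef_pos: [0.5315, -0.1721, 0.0569]
tool_rot: [-0.0, 1.0, -0.027, 0.0]
contact_force: [1.1, 1.8, -1.6]
gripper_width: 0.364
grasp_force: 39.7
```

Call:
{"fn": "jog_arm", "kwargs": {"rows": [{"x": 0,"y": 0,"z": 3,"az": 0,"ax": 0,"ay": 0,"fingers": 20},{"x": 0,"y": 0,"z": 3,"az": 0,"ax": 0,"ay": 0,"fingers": 20},{"x": 0,"y": 0,"z": 2,"az": 0,"ax": 0,"ay": 0,"fingers": 20},{"x": 0,"y": 0,"z": 0,"az": 0,"ax": 0,"ay": 0,"fingers": 20},{"x": 0,"y": 0,"z": 0,"az": 0,"ax": 0,"ay": 0,"fingers": 20},{"x": 0,"y": 0,"z": 0,"az": 0,"ax": 0,"ay": 0,"fingers": 20},{"x": 0,"y": 0,"z": 0,"az": 0,"ax": 0,"ay": 0,"fingers": 20},{"x": 0,"y": 0,"z": 0,"az": 0,"ax": 0,"ay": 0,"fingers": 20}]}}

```text
t: 31.9
eef_pos: [0.531, -0.1725, 0.0485]
tool_rot: [0.0, 1.0, -0.027, -0.0]
contact_force: [2.3, 1.0, -0.9]
gripper_width: 0.361
grasp_force: 39.8
```

Call:
{"fn": "jog_arm", "kwargs": {"rows": [{"x": 0,"y": 0,"z": 1.5,"az": 0,"ax": 0,"ay": 0,"fingers": 20},{"x": 0,"y": 0,"z": 1,"az": 0,"ax": 0,"ay": 0,"fingers": 20},{"x": 0,"y": 0,"z": 0,"az": 0,"ax": 0,"ay": 0,"fingers": 20},{"x": 0,"y": 0,"z": 0,"az": 0,"ax": 0,"ay": 0,"fingers": 20},{"x": 0,"y": 0,"z": 0,"az": 0,"ax": 0,"ay": 0,"fingers": 20},{"x": 0,"y": 0,"z": 0,"az": 0,"ax": 0,"ay": 0,"fingers": 20},{"x": 0,"y": 0,"z": 0,"az": 0,"ax": 0,"ay": 0,"fingers": 20},{"x": 0,"y": 0,"z": 0,"az": 0,"ax": 0,"ay": 0,"fingers": 20}]}}

```text
t: 32.7
eef_pos: [0.5311, -0.1725, 0.0466]
tool_rot: [0.0, 1.0, -0.027, 0.0]
contact_force: [0.4, 1.6, 6.2]
gripper_width: 0.365
grasp_force: 40.7
```

Call:
{"fn": "jog_arm", "kwargs": {"rows": [{"x": 0,"y": 0,"z": 0,"az": 0,"ax": 0,"ay": 0,"fingers": 30},{"x": 0,"y": 0,"z": 0,"az": 0,"ax": 0,"ay": 0,"fingers": 38},{"x": 0,"y": 0,"z": 0,"az": 0,"ax": 0,"ay": 0,"fingers": 46},{"x": 0,"y": 0,"z": -2,"az": 0,"ax": 0,"ay": 0,"fingers": 54},{"x": 0,"y": 0,"z": -20,"az": 0,"ax": 0,"ay": 0,"fingers": 54},{"x": 0,"y": 0,"z": -35,"az": 0,"ax": 0,"ay": 0,"fingers": 54},{"x": 0,"y": 0,"z": -40,"az": 0,"ax": 0,"ay": 0,"fingers": 54},{"x": 0,"y": 0,"z": -15,"az": 0,"ax": 0,"ay": 0,"fingers": 54}]}}

```text
t: 33.5
eef_pos: [0.5326, -0.1728, 0.1617]
tool_rot: [0.001, 1.0, -0.027, 0.002]
contact_force: [0.7, -0.7, 0.5]
gripper_width: 0.634
grasp_force: 0.0
```

```bash
python3 - <<'E'
from h import *
cam('top');cam('top')
plan([(.637,.165,.150,-93.1,8)],54)
E
```

```text
at [ 0.5325 -0.1729  0.1607] yaw -93.15 F [-0.6 -0.4 -0. ] w 54.2 g 0.0 t 33.6
{"x": 10.7, "y": -42.9, "z": 1.3, "az": -0.0, "ax": 0, "ay": 0, "fingers": 54}
{"x": 10.7, "y": -42.9, "z": 1.3, "az": -0.0, "ax": 0, "ay": 0, "fingers": 54}
{"x": 10.7, "y": -42.9, "z": 1.3, "az": -0.0, "ax": 0, "ay": 0, "fingers": 54}
{"x": 10.7, "y": -42.9, "z": 1.3, "az": -0.0, "ax": 0, "ay": 0, "fingers": 54}
{"x": 10.7, "y": -42.9, "z": 1.3, "az": -0.0, "ax": 0, "ay": 0, "fingers": 54}
{"x": 10.7, "y": -42.9, "z": 1.3, "az": -0.0, "ax": 0, "ay": 0, "fingers": 54}
{"x": 10.7, "y": -42.9, "z": 1.3, "az": -0.0, "ax": 0, "ay": 0, "fingers": 54}
{"x": 10.7, "y": -42.9, "z": 1.3, "az": -0.0, "ax": 0, "ay": 0, "fingers": 54}
  residual turn deg [ 0.07 -0.27  0.  ]
```

Call:
{"fn": "jog_arm", "kwargs": {"rows": [{"x": 11,"y": -43,"z": 1,"az": 0,"ax": 0,"ay": 0,"fingers": 54},{"x": 11,"y": -43,"z": 1,"az": 0,"ax": 0,"ay": 0,"fingers": 54},{"x": 11,"y": -43,"z": 1,"az": 0,"ax": 0,"ay": 0,"fingers": 54},{"x": 11,"y": -43,"z": 1,"az": 0,"ax": 0,"ay": 0,"fingers": 54},{"x": 11,"y": -43,"z": 1,"az": 0,"ax": 0,"ay": 0,"fingers": 54},{"x": 11,"y": -43,"z": 1,"az": 0,"ax": 0,"ay": 0,"fingers": 54},{"x": 10,"y": -43,"z": 1,"az": 0,"ax": 0,"ay": 0,"fingers": 54},{"x": 10,"y": -43,"z": 1,"az": 0,"ax": 0,"ay": 0,"fingers": 54}]}}

```text
t: 34.4
eef_pos: [0.635, 0.1676, 0.148]
tool_rot: [0.001, 1.0, -0.027, -0.001]
contact_force: [0.5, -0.1, -0.3]
gripper_width: 0.633
grasp_force: 0.0
```

```bash
cat >> h.py <<'E'
def stand(x,y):
    c=cam('wrist');b=[]
    q=proj(c,[x+.016,y,0]);u0,v0=int(q[0]),int(q[1]);s=c['pixels'].astype(int)
    dark=(s[...,2]<150)&(s[...,2]-s[...,0]>20)|(s.sum(2)<300)
    col=[v for v in range(v0-25,v0+25) if dark[v,u0]];row=[u for u in range(u0-45,u0+45) if dark[v0+14,u]]
    print('base edge',q,'seen v',col[0] if col else None,s[(col[0] if col else v0)-2:(col[0] if col else v0)+3,u0].sum(1),'row u',row[0],row[-1],'at row expected',np.round([proj(c,[x,y-.016,.02])[0],proj(c,[x,y+.016,.02])[0]],1))
    if col: print('x from edge',ray(c,u0,col[0],0)[0]-.016)
E
python3 - <<'E'
from h import *
cam('top');cam('top');cam('top')
plan([(.637,.165,.032,-93.1,6)],54)
stand(.637,.165)
E
```

```text
at [0.6342 0.1709 0.148 ] yaw -92.77 F [ 0.  -0.8 -0.1] w 53.9 g 0.0 t 34.5
{"x": 0.6, "y": 1.0, "z": 19.3, "az": 0.1, "ax": 0, "ay": 0, "fingers": 54}
{"x": 0.6, "y": 1.0, "z": 19.3, "az": 0.1, "ax": 0, "ay": 0, "fingers": 54}
{"x": 0.6, "y": 1.0, "z": 19.3, "az": 0.1, "ax": 0, "ay": 0, "fingers": 54}
{"x": 0.6, "y": 1.0, "z": 19.3, "az": 0.1, "ax": 0, "ay": 0, "fingers": 54}
{"x": 0.6, "y": 1.0, "z": 19.3, "az": 0.1, "ax": 0, "ay": 0, "fingers": 54}
{"x": 0.6, "y": 1.0, "z": 19.3, "az": 0.1, "ax": 0, "ay": 0, "fingers": 54}
  residual turn deg [-0.08  0.17  0.  ]
base edge (np.float64(322.1363248109007), np.float64(167.34287023445907)) seen v 168 [598 343 270 274 270] row u 306 336 at row expected [339.5 306.8]
x from edge 0.636321199421405
```

Call:
{"fn": "jog_arm", "kwargs": {"rows": [{"x": 1.2,"y": 2.5,"z": 20,"az": 0,"ax": 0,"ay": 0,"fingers": 54},{"x": 1.2,"y": 2.5,"z": 20,"az": 0,"ax": 0,"ay": 0,"fingers": 54},{"x": 0,"y": 0,"z": 20,"az": 0,"ax": 0,"ay": 0,"fingers": 54},{"x": 0,"y": 0,"z": 20,"az": 0,"ax": 0,"ay": 0,"fingers": 54},{"x": 0,"y": 0,"z": 20,"az": 0,"ax": 0,"ay": 0,"fingers": 54},{"x": 0,"y": 0,"z": 15,"az": 0,"ax": 0,"ay": 0,"fingers": 54},{"x": 0,"y": 0,"z": 0,"az": 0,"ax": 0,"ay": 0,"fingers": 54},{"x": 0,"y": 0,"z": 0,"az": 0,"ax": 0,"ay": 0,"fingers": 45}]}}

```text
t: 35.4
eef_pos: [0.6378, 0.1604, 0.035]
tool_rot: [0.0, 1.0, -0.028, -0.0]
contact_force: [-0.5, -0.2, 0.5]
gripper_width: 0.524
grasp_force: 0.0
```

Call:
{"fn": "jog_arm", "kwargs": {"rows": [{"x": 0,"y": 0,"z": 0,"az": 0,"ax": 0,"ay": 0,"fingers": 38},{"x": 0,"y": 0,"z": 0,"az": 0,"ax": 0,"ay": 0,"fingers": 34},{"x": 0,"y": 0,"z": 0,"az": 0,"ax": 0,"ay": 0,"fingers": 26},{"x": 0,"y": 0,"z": 0,"az": 0,"ax": 0,"ay": 0,"fingers": 20},{"x": 0,"y": 0,"z": 0,"az": 0,"ax": 0,"ay": 0,"fingers": 20},{"x": 0,"y": 0,"z": 0,"az": 0,"ax": 0,"ay": 0,"fingers": 20},{"x": 0,"y": 0,"z": 0,"az": 0,"ax": 0,"ay": 0,"fingers": 20},{"x": 0,"y": 0,"z": 0,"az": 0,"ax": 0,"ay": 0,"fingers": 20}]}}

```text
t: 36.2
eef_pos: [0.6386, 0.1616, 0.0363]
tool_rot: [-0.0, 1.0, -0.027, 0.001]
contact_force: [-0.5, 0.4, 5.4]
gripper_width: 0.36
grasp_force: 39.5
```

```bash
python3 - <<'E'
from h import *
plan([(.637,.166,.154,-92.8,1),(.495,-.171,.154,-92.8,1)],20)
E
```

```text
at [0.6386 0.1616 0.0363] yaw -93.13 F [-0.5  0.4  5.4] w 30.7 g 39.5 t 36.2
{"x": -1.6, "y": -4.4, "z": -117.7, "az": -0.3, "ax": 0, "ay": 0, "fingers": 20}
  residual turn deg [-0.03 -0.11 -0.  ]
{"x": -125.4, "y": 343.5, "z": -0.4, "az": -0.0, "ax": 0, "ay": 0, "fingers": 20}
  residual turn deg [-0.03 -0.11 -0.  ]
```

Call:
{"fn": "jog_arm", "kwargs": {"rows": [{"x": 0,"y": 0,"z": -15,"az": 0,"ax": 0,"ay": 0,"fingers": 20},{"x": 0,"y": 0,"z": -30,"az": 0,"ax": 0,"ay": 0,"fingers": 20},{"x": 0,"y": 0,"z": -35,"az": 0,"ax": 0,"ay": 0,"fingers": 20},{"x": 0,"y": 0,"z": -28,"az": 0,"ax": 0,"ay": 0,"fingers": 20},{"x": -7,"y": 19,"z": -10,"az": 0,"ax": 0,"ay": 0,"fingers": 20},{"x": -14,"y": 38,"z": 0,"az": 0,"ax": 0,"ay": 0,"fingers": 20},{"x": -15,"y": 40,"z": 0,"az": 0,"ax": 0,"ay": 0,"fingers": 20},{"x": -15,"y": 40,"z": 0,"az": 0,"ax": 0,"ay": 0,"fingers": 20}]}}

```text
t: 37.0
eef_pos: [0.5786, 0.0259, 0.1539]
tool_rot: [0.0, 1.0, -0.027, 0.0]
contact_force: [0.1, -0.6, -0.6]
gripper_width: 0.367
grasp_force: 39.7
```

Call:
{"fn": "jog_arm", "kwargs": {"rows": [{"x": -15,"y": 40,"z": 0,"az": 0,"ax": 0,"ay": 0,"fingers": 20},{"x": -15,"y": 40,"z": 0,"az": 0,"ax": 0,"ay": 0,"fingers": 20},{"x": -15,"y": 40,"z": 0,"az": 0,"ax": 0,"ay": 0,"fingers": 20},{"x": -15,"y": 40,"z": 0,"az": 0,"ax": 0,"ay": 0,"fingers": 20},{"x": -13,"y": 32,"z": 0,"az": 0,"ax": 0,"ay": 0,"fingers": 20},{"x": -3,"y": 10,"z": 0,"az": 0,"ax": 0,"ay": 0,"fingers": 20},{"x": 0,"y": 0,"z": 0,"az": 0,"ax": 0,"ay": 0,"fingers": 20},{"x": 0,"y": 0,"z": 0,"az": 0,"ax": 0,"ay": 0,"fingers": 20}]}}

```text
t: 37.8
eef_pos: [0.4932, -0.1691, 0.1536]
tool_rot: [-0.0, 1.0, -0.027, 0.001]
contact_force: [0.5, 0.7, 0.4]
gripper_width: 0.365
grasp_force: 39.7
```

```bash
python3 - <<'E'
from h import *
cam('top');cam('top');cam('top')
plan([(.495,-.171,.066,-93.1,1)],20)
held(.0363)
E
```

```text
at [ 0.4933 -0.1685  0.1532] yaw -92.96 F [ 0.8  0.6 -0.3] w 31.0 g 39.7 t 38.0
{"x": 1.8, "y": 2.5, "z": 87.2, "az": 0.1, "ax": 0, "ay": 0, "fingers": 20}
  residual turn deg [-0.04 -0.03 -0.  ]
pred 206.4 edge 205 px/mm 1.41 [474 404 314 298 293]
```

Call:
{"fn": "jog_arm", "kwargs": {"rows": [{"x": 0,"y": 1,"z": 20,"az": 0,"ax": 0,"ay": 0,"fingers": 20},{"x": 0,"y": 0,"z": 25,"az": 0,"ax": 0,"ay": 0,"fingers": 20},{"x": 0,"y": 0,"z": 25,"az": 0,"ax": 0,"ay": 0,"fingers": 20},{"x": 0,"y": 0,"z": 16,"az": 0,"ax": 0,"ay": 0,"fingers": 20},{"x": 0,"y": 0,"z": 5,"az": 0,"ax": 0,"ay": 0,"fingers": 20},{"x": 0,"y": 0,"z": 4,"az": 0,"ax": 0,"ay": 0,"fingers": 20},{"x": 0,"y": 0,"z": 0,"az": 0,"ax": 0,"ay": 0,"fingers": 20},{"x": 0,"y": 0,"z": 0,"az": 0,"ax": 0,"ay": 0,"fingers": 20}]}}

```text
t: 38.8
eef_pos: [0.4929, -0.1708, 0.0585]
tool_rot: [-0.0, 1.0, -0.027, 0.0]
contact_force: [0.7, 0.6, -2.2]
gripper_width: 0.365
grasp_force: 39.8
```

Call:
{"fn": "jog_arm", "kwargs": {"rows": [{"x": 0,"y": 0,"z": 3,"az": 0,"ax": 0,"ay": 0,"fingers": 20},{"x": 0,"y": 0,"z": 3,"az": 0,"ax": 0,"ay": 0,"fingers": 20},{"x": 0,"y": 0,"z": 2,"az": 0,"ax": 0,"ay": 0,"fingers": 20},{"x": 0,"y": 0,"z": 0,"az": 0,"ax": 0,"ay": 0,"fingers": 20},{"x": 0,"y": 0,"z": 0,"az": 0,"ax": 0,"ay": 0,"fingers": 20},{"x": 0,"y": 0,"z": 0,"az": 0,"ax": 0,"ay": 0,"fingers": 20},{"x": 0,"y": 0,"z": 0,"az": 0,"ax": 0,"ay": 0,"fingers": 20},{"x": 0,"y": 0,"z": 0,"az": 0,"ax": 0,"ay": 0,"fingers": 20}]}}

```text
t: 39.6
eef_pos: [0.4926, -0.1713, 0.05]
tool_rot: [-0.0, 1.0, -0.027, 0.0]
contact_force: [2.6, 2.9, -1.8]
gripper_width: 0.362
grasp_force: 39.9
```

Call:
{"fn": "jog_arm", "kwargs": {"rows": [{"x": 0,"y": 0,"z": 1.5,"az": 0,"ax": 0,"ay": 0,"fingers": 20},{"x": 0,"y": 0,"z": 1,"az": 0,"ax": 0,"ay": 0,"fingers": 20},{"x": 0,"y": 0,"z": 0,"az": 0,"ax": 0,"ay": 0,"fingers": 20},{"x": 0,"y": 0,"z": 0,"az": 0,"ax": 0,"ay": 0,"fingers": 20},{"x": 0,"y": 0,"z": 0,"az": 0,"ax": 0,"ay": 0,"fingers": 20},{"x": 0,"y": 0,"z": 0,"az": 0,"ax": 0,"ay": 0,"fingers": 20},{"x": 0,"y": 0,"z": 0,"az": 0,"ax": 0,"ay": 0,"fingers": 20},{"x": 0,"y": 0,"z": 0,"az": 0,"ax": 0,"ay": 0,"fingers": 20}]}}

```text
t: 40.4
eef_pos: [0.4927, -0.1713, 0.0483]
tool_rot: [0.0, 1.0, -0.027, 0.0]
contact_force: [-0.7, 3.3, 8.4]
gripper_width: 0.364
grasp_force: 41.0
```

Call:
{"fn": "jog_arm", "kwargs": {"rows": [{"x": 0,"y": 0,"z": 0,"az": 0,"ax": 0,"ay": 0,"fingers": 30},{"x": 0,"y": 0,"z": 0,"az": 0,"ax": 0,"ay": 0,"fingers": 38},{"x": 0,"y": 0,"z": 0,"az": 0,"ax": 0,"ay": 0,"fingers": 46},{"x": 0,"y": 0,"z": -2,"az": 0,"ax": 0,"ay": 0,"fingers": 54},{"x": 0,"y": 0,"z": -20,"az": 0,"ax": 0,"ay": 0,"fingers": 54},{"x": 0,"y": 0,"z": -35,"az": 0,"ax": 0,"ay": 0,"fingers": 54},{"x": 0,"y": 0,"z": -40,"az": 0,"ax": 0,"ay": 0,"fingers": 54},{"x": 5,"y": -25,"z": -10,"az": 0,"ax": 0,"ay": 0,"fingers": 54}]}}

```text
t: 41.2
eef_pos: [0.4998, -0.1507, 0.1582]
tool_rot: [0.002, 1.0, -0.031, 0.002]
contact_force: [1.6, -0.2, -0.4]
gripper_width: 0.63
grasp_force: 0.0
```

Call:
{"fn": "jog_arm", "kwargs": {"rows": [{"x": 9,"y": -45,"z": 0,"az": 0,"ax": 0,"ay": 0,"fingers": 54},{"x": 9,"y": -45,"z": 0,"az": 0,"ax": 0,"ay": 0,"fingers": 54},{"x": 9,"y": -45,"z": 0,"az": 0,"ax": 0,"ay": 0,"fingers": 54},{"x": 9,"y": -45,"z": 0,"az": 0,"ax": 0,"ay": 0,"fingers": 54},{"x": 9,"y": -45,"z": 0,"az": 0,"ax": 0,"ay": 0,"fingers": 54},{"x": 9,"y": -45,"z": 0,"az": 0,"ax": 0,"ay": 0,"fingers": 54},{"x": 9,"y": -45,"z": 0,"az": 0,"ax": 0,"ay": 0,"fingers": 54},{"x": 9,"y": -45,"z": 0,"az": 0,"ax": 0,"ay": 0,"fingers": 54}]}}

```text
t: 42.0
eef_pos: [0.5905, 0.2099, 0.1543]
tool_rot: [0.001, 1.0, -0.028, -0.0]
contact_force: [0.4, -0.1, -0.1]
gripper_width: 0.635
grasp_force: 0.0
```

```bash
python3 - <<'E'
from h import *
cam('top');cam('top');cam('top')
plan([(.602,.255,.15,-93.1,1)],54)
E
```

```text
at [0.5896 0.213  0.1543] yaw -92.81 F [ 0.1 -1.4  0.3] w 54.0 g 0.0 t 42.1
{"x": 10.3, "y": -42.6, "z": 4.4, "az": 0.3, "ax": 0, "ay": 0, "fingers": 54}
  residual turn deg [-0.1   0.04  0.  ]
```

Call:
{"fn": "jog_arm", "kwargs": {"rows": [{"x": 5,"y": -22,"z": 2,"az": 0,"ax": 0,"ay": 0,"fingers": 54},{"x": 5,"y": -20,"z": 2,"az": 0,"ax": 0,"ay": 0,"fingers": 54},{"x": 0,"y": 0,"z": 0,"az": 0,"ax": 0,"ay": 0,"fingers": 54},{"x": 0,"y": 0,"z": 0,"az": 0,"ax": 0,"ay": 0,"fingers": 54},{"x": 0,"y": 0,"z": 0,"az": 0,"ax": 0,"ay": 0,"fingers": 54},{"x": 0,"y": 0,"z": 0,"az": 0,"ax": 0,"ay": 0,"fingers": 54},{"x": 0,"y": 0,"z": 0,"az": 0,"ax": 0,"ay": 0,"fingers": 54},{"x": 0,"y": 0,"z": 0,"az": 0,"ax": 0,"ay": 0,"fingers": 54}]}}

```text
t: 42.95
eef_pos: [0.6027, 0.2497, 0.1507]
tool_rot: [0.0, 1.0, -0.028, 0.0]
contact_force: [-0.5, -0.4, -0.0]
gripper_width: 0.631
grasp_force: 0.0
```

```bash
python3 - <<'E'
from h import *
plan([(.602,.255,.034,-93.1,1)],54)
stand(.602,.255)
E
```

```text
at [0.6027 0.2497 0.1507] yaw -93.17 F [-0.5 -0.4 -0. ] w 53.9 g 0.0 t 43.0
{"x": -1.0, "y": -5.3, "z": 116.7, "az": -0.1, "ax": 0, "ay": 0, "fingers": 54}
  residual turn deg [ 0.01 -0.01  0.  ]
base edge (np.float64(311.2110489927566), np.float64(171.05110140889408)) seen v 171 [644 519 271 242 267] row u 293 323 at row expected [327.9 295.7]
x from edge 0.602066301841626
```

Call:
{"fn": "jog_arm", "kwargs": {"rows": [{"x": -1.2,"y": -4,"z": 20,"az": 0,"ax": 0,"ay": 0,"fingers": 54},{"x": 0,"y": -4,"z": 20,"az": 0,"ax": 0,"ay": 0,"fingers": 54},{"x": 0,"y": 0,"z": 20,"az": 0,"ax": 0,"ay": 0,"fingers": 54},{"x": 0,"y": 0,"z": 20,"az": 0,"ax": 0,"ay": 0,"fingers": 54},{"x": 0,"y": 0,"z": 20,"az": 0,"ax": 0,"ay": 0,"fingers": 54},{"x": 0,"y": 0,"z": 17,"az": 0,"ax": 0,"ay": 0,"fingers": 54},{"x": 0,"y": 0,"z": 0,"az": 0,"ax": 0,"ay": 0,"fingers": 54},{"x": 0,"y": 0,"z": 0,"az": 0,"ax": 0,"ay": 0,"fingers": 45}]}}

```text
t: 43.8
eef_pos: [0.6019, 0.2585, 0.0337]
tool_rot: [-0.0, 1.0, -0.027, -0.0]
contact_force: [-0.5, 0.2, 0.4]
gripper_width: 0.528
grasp_force: 0.0
```

Call:
{"fn": "jog_arm", "kwargs": {"rows": [{"x": 0,"y": 0,"z": 0,"az": 0,"ax": 0,"ay": 0,"fingers": 38},{"x": 0,"y": 0,"z": 0,"az": 0,"ax": 0,"ay": 0,"fingers": 34},{"x": 0,"y": 0,"z": 0,"az": 0,"ax": 0,"ay": 0,"fingers": 26},{"x": 0,"y": 0,"z": 0,"az": 0,"ax": 0,"ay": 0,"fingers": 20},{"x": 0,"y": 0,"z": 0,"az": 0,"ax": 0,"ay": 0,"fingers": 20},{"x": 0,"y": 0,"z": 0,"az": 0,"ax": 0,"ay": 0,"fingers": 20},{"x": 0,"y": 0,"z": 0,"az": 0,"ax": 0,"ay": 0,"fingers": 20},{"x": 0,"y": 0,"z": 0,"az": 0,"ax": 0,"ay": 0,"fingers": 20}]}}

```text
t: 44.6
eef_pos: [0.6026, 0.2588, 0.0348]
tool_rot: [-0.0, 1.0, -0.027, 0.001]
contact_force: [-0.7, -0.2, 6.2]
gripper_width: 0.363
grasp_force: 39.4
```

```bash
python3 - <<'E'
from h import *
plan([(.6,.257,.154,-93.1,1),(.4565,-.1685,.154,-93.1,1)],20)
E
```

```text
at [0.6026 0.2588 0.0348] yaw -93.13 F [-0.7 -0.2  6.2] w 31.0 g 39.4 t 44.6
{"x": -2.3, "y": 1.8, "z": -119.2, "az": -0.0, "ax": 0, "ay": 0, "fingers": 20}
  residual turn deg [-0.05 -0.1  -0.  ]
{"x": -120.3, "y": 432.6, "z": -0.6, "az": -0.0, "ax": 0, "ay": 0, "fingers": 20}
  residual turn deg [-0.05 -0.1  -0.  ]
```

Call:
{"fn": "jog_arm", "kwargs": {"rows": [{"x": 0,"y": 0,"z": -15,"az": 0,"ax": 0,"ay": 0,"fingers": 20},{"x": 0,"y": 0,"z": -30,"az": 0,"ax": 0,"ay": 0,"fingers": 20},{"x": 0,"y": 0,"z": -35,"az": 0,"ax": 0,"ay": 0,"fingers": 20},{"x": 0,"y": 0,"z": -29,"az": 0,"ax": 0,"ay": 0,"fingers": 20},{"x": -6,"y": 20,"z": -10,"az": 0,"ax": 0,"ay": 0,"fingers": 20},{"x": -11,"y": 40,"z": 0,"az": 0,"ax": 0,"ay": 0,"fingers": 20},{"x": -12,"y": 42,"z": 0,"az": 0,"ax": 0,"ay": 0,"fingers": 20},{"x": -12,"y": 42,"z": 0,"az": 0,"ax": 0,"ay": 0,"fingers": 20}]}}

```text
t: 45.4
eef_pos: [0.5523, 0.1154, 0.1534]
tool_rot: [0.0, 1.0, -0.027, 0.0]
contact_force: [0.9, 0.0, -0.1]
gripper_width: 0.366
grasp_force: 39.7
```

Call:
{"fn": "jog_arm", "kwargs": {"rows": [{"x": -12,"y": 42,"z": 0,"az": 0,"ax": 0,"ay": 0,"fingers": 20},{"x": -12,"y": 42,"z": 0,"az": 0,"ax": 0,"ay": 0,"fingers": 20},{"x": -12,"y": 42,"z": 0,"az": 0,"ax": 0,"ay": 0,"fingers": 20},{"x": -12,"y": 42,"z": 0,"az": 0,"ax": 0,"ay": 0,"fingers": 20},{"x": -12,"y": 42,"z": 0,"az": 0,"ax": 0,"ay": 0,"fingers": 20},{"x": -12,"y": 42,"z": 0,"az": 0,"ax": 0,"ay": 0,"fingers": 20},{"x": -9,"y": 30,"z": 0,"az": 0,"ax": 0,"ay": 0,"fingers": 20},{"x": 0,"y": 8,"z": 0,"az": 0,"ax": 0,"ay": 0,"fingers": 20}]}}

```text
t: 46.2
eef_pos: [0.4541, -0.1724, 0.1531]
tool_rot: [0.001, 1.0, -0.03, -0.0]
contact_force: [0.9, -0.2, -0.7]
gripper_width: 0.364
grasp_force: 39.8
```

```bash
python3 - <<'E'
from h import *
for i in range(5): cam('top')
plan([(.4565,-.1685,.066,-93.1,1)],20)
held(.0348)
E
```

```text
at [ 0.457  -0.1667  0.1529] yaw -93.0 F [0.4 0.5 0.2] w 30.9 g 39.8 t 46.5
{"x": -0.5, "y": 1.9, "z": 86.9, "az": 0.1, "ax": 0, "ay": 0, "fingers": 20}
  residual turn deg [-0.04 -0.04 -0.  ]
pred 207.0 edge 207 px/mm 1.41 [415 333 219 189 190]
```

Call:
{"fn": "jog_arm", "kwargs": {"rows": [{"x": -0.5,"y": 1.5,"z": 20,"az": 0,"ax": 0,"ay": 0,"fingers": 20},{"x": 0,"y": 0,"z": 25,"az": 0,"ax": 0,"ay": 0,"fingers": 20},{"x": 0,"y": 0,"z": 25,"az": 0,"ax": 0,"ay": 0,"fingers": 20},{"x": 0,"y": 0,"z": 17,"az": 0,"ax": 0,"ay": 0,"fingers": 20},{"x": 0,"y": 0,"z": 5,"az": 0,"ax": 0,"ay": 0,"fingers": 20},{"x": 0,"y": 0,"z": 4,"az": 0,"ax": 0,"ay": 0,"fingers": 20},{"x": 0,"y": 0,"z": 0,"az": 0,"ax": 0,"ay": 0,"fingers": 20},{"x": 0,"y": 0,"z": 0,"az": 0,"ax": 0,"ay": 0,"fingers": 20}]}}

```text
t: 47.3
eef_pos: [0.4555, -0.1691, 0.0565]
tool_rot: [-0.0, 1.0, -0.027, -0.0]
contact_force: [-2.5, 1.2, -2.4]
gripper_width: 0.367
grasp_force: 39.9
```

Call:
{"fn": "jog_arm", "kwargs": {"rows": [{"x": 0,"y": 0,"z": 3,"az": 0,"ax": 0,"ay": 0,"fingers": 20},{"x": 0,"y": 0,"z": 3,"az": 0,"ax": 0,"ay": 0,"fingers": 20},{"x": 0,"y": 0,"z": 2,"az": 0,"ax": 0,"ay": 0,"fingers": 20},{"x": 0,"y": 0,"z": 0,"az": 0,"ax": 0,"ay": 0,"fingers": 20},{"x": 0,"y": 0,"z": 0,"az": 0,"ax": 0,"ay": 0,"fingers": 20},{"x": 0,"y": 0,"z": 0,"az": 0,"ax": 0,"ay": 0,"fingers": 20},{"x": 0,"y": 0,"z": 0,"az": 0,"ax": 0,"ay": 0,"fingers": 20},{"x": 0,"y": 0,"z": 0,"az": 0,"ax": 0,"ay": 0,"fingers": 20}]}}

```text
t: 48.1
eef_pos: [0.4559, -0.1699, 0.0486]
tool_rot: [0.0, 1.0, -0.027, 0.0]
contact_force: [-1.7, -0.1, -1.9]
gripper_width: 0.364
grasp_force: 40.1
```

Call:
{"fn": "jog_arm", "kwargs": {"rows": [{"x": 0,"y": 0,"z": 1.5,"az": 0,"ax": 0,"ay": 0,"fingers": 20},{"x": 0,"y": 0,"z": 1,"az": 0,"ax": 0,"ay": 0,"fingers": 20},{"x": 0,"y": 0,"z": 0,"az": 0,"ax": 0,"ay": 0,"fingers": 20},{"x": 0,"y": 0,"z": 0,"az": 0,"ax": 0,"ay": 0,"fingers": 20},{"x": 0,"y": 0,"z": 0,"az": 0,"ax": 0,"ay": 0,"fingers": 20},{"x": 0,"y": 0,"z": 0,"az": 0,"ax": 0,"ay": 0,"fingers": 20},{"x": 0,"y": 0,"z": 0,"az": 0,"ax": 0,"ay": 0,"fingers": 20},{"x": 0,"y": 0,"z": 0,"az": 0,"ax": 0,"ay": 0,"fingers": 20}]}}

```text
t: 48.9
eef_pos: [0.4561, -0.1698, 0.0467]
tool_rot: [0.0, 1.0, -0.027, 0.0]
contact_force: [-3.9, 2.1, 7.7]
gripper_width: 0.36
grasp_force: 41.1
```

Call:
{"fn": "jog_arm", "kwargs": {"rows": [{"x": 0,"y": 0,"z": 0,"az": 0,"ax": 0,"ay": 0,"fingers": 30},{"x": 0,"y": 0,"z": 0,"az": 0,"ax": 0,"ay": 0,"fingers": 38},{"x": 0,"y": 0,"z": 0,"az": 0,"ax": 0,"ay": 0,"fingers": 46},{"x": 0,"y": 0,"z": -2,"az": 0,"ax": 0,"ay": 0,"fingers": 54},{"x": 0,"y": 0,"z": -20,"az": 0,"ax": 0,"ay": 0,"fingers": 54},{"x": 0,"y": 0,"z": -35,"az": 0,"ax": 0,"ay": 0,"fingers": 54},{"x": 0,"y": 0,"z": -40,"az": 0,"ax": 0,"ay": 0,"fingers": 54},{"x": 0,"y": 0,"z": -30,"az": 0,"ax": 0,"ay": 0,"fingers": 54}]}}

```text
t: 49.7
eef_pos: [0.4566, -0.1699, 0.1754]
tool_rot: [0.0, 1.0, -0.027, 0.001]
contact_force: [-0.4, -0.2, 0.3]
gripper_width: 0.631
grasp_force: 0.0
```

```bash
python3 - <<'E'
from h import *
cam('top');cam('top')
plan([(.50,.03,.25,-92.6,5),(.5215,.03,.0135,-92.6,8)],0)
E
```

```text
at [ 0.4589 -0.1706  0.1774] yaw -93.14 F [1.1 0.2 0.3] w 53.9 g 0.0 t 49.8
{"x": 6.1, "y": -40.5, "z": -14.6, "az": -0.1, "ax": 0, "ay": 0, "fingers": 0}
{"x": 6.2, "y": -40.5, "z": -14.6, "az": -0.1, "ax": 0, "ay": 0, "fingers": 0}
{"x": 6.3, "y": -40.4, "z": -14.6, "az": -0.1, "ax": 0, "ay": 0, "fingers": 0}
{"x": 6.4, "y": -40.4, "z": -14.6, "az": -0.1, "ax": 0, "ay": 0, "fingers": 0}
{"x": 6.4, "y": -40.4, "z": -14.6, "az": -0.1, "ax": 0, "ay": 0, "fingers": 0}
  residual turn deg [ 0.14 -0.49  0.  ]
{"x": 2.4, "y": -0.2, "z": 29.6, "az": -0.0, "ax": 0, "ay": 0, "fingers": 0}
{"x": 2.4, "y": -0.2, "z": 29.6, "az": -0.0, "ax": 0, "ay": 0, "fingers": 0}
{"x": 2.4, "y": -0.2, "z": 29.6, "az": -0.0, "ax": 0, "ay": 0, "fingers": 0}
{"x": 2.4, "y": -0.2, "z": 29.6, "az": -0.0, "ax": 0, "ay": 0, "fingers": 0}
{"x": 2.4, "y": -0.2, "z": 29.6, "az": -0.0, "ax": 0, "ay": 0, "fingers": 0}
{"x": 2.4, "y": -0.2, "z": 29.6, "az": -0.0, "ax": 0, "ay": 0, "fingers": 0}
{"x": 2.4, "y": -0.2, "z": 29.6, "az": -0.0, "ax": 0, "ay": 0, "fingers": 0}
{"x": 2.4, "y": -0.2, "z": 29.6, "az": -0.0, "ax": 0, "ay": 0, "fingers": 0}
  residual turn deg [ 0.14 -0.49  0.  ]
```

Call:
{"fn": "jog_arm", "kwargs": {"rows": [{"x": 6,"y": -40,"z": -14,"az": 0,"ax": 0,"ay": 0,"fingers": 0},{"x": 6,"y": -40,"z": -14,"az": 0,"ax": 0,"ay": 0,"fingers": 0},{"x": 6,"y": -40,"z": -14,"az": 0,"ax": 0,"ay": 0,"fingers": 0},{"x": 6,"y": -40,"z": -14,"az": 0,"ax": 0,"ay": 0,"fingers": 0},{"x": 6,"y": -40,"z": -14,"az": 0,"ax": 0,"ay": 0,"fingers": 0},{"x": 10,"y": 0,"z": 20,"az": 0,"ax": 0,"ay": 0,"fingers": 0},{"x": 10,"y": 0,"z": 30,"az": 0,"ax": 0,"ay": 0,"fingers": 0},{"x": 0,"y": 0,"z": 40,"az": 0,"ax": 0,"ay": 0,"fingers": 0}]}}

```text
t: 50.6
eef_pos: [0.5191, 0.0277, 0.1529]
tool_rot: [-0.0, 1.0, -0.027, 0.002]
contact_force: [0.9, -0.8, -1.0]
gripper_width: -0.004
grasp_force: 0.0
```

```bash
python3 - <<'E'
from h import *
for i in range(4): cam('top')
c=cam('wrist','w7.png')
plan([(.5215,.03,.0135,-92.6,5)],0)
print('nose exp',proj(c,[.5194,-.0515,.027]),proj(c,[.5185,-.071,.046]))
hsv=cv2.cvtColor(c['pixels'],cv2.COLOR_RGB2HSV);m=((hsv[...,0]>95)&(hsv[...,0]<125)&(hsv[...,1]>110)).astype(np.uint8)
for k in cv2.findContours(m,cv2.RETR_EXTERNAL,cv2.CHAIN_APPROX_NONE)[0]:
    if cv2.contourArea(k)>60: print(cv2.boundingRect(k))
g=cv2.cvtColor(c['pixels'],cv2.COLOR_RGB2GRAY);u,v=map(int,proj(c,[.5185,-.071,.046]))
print([int(a) for a in g[v-20:v+20,u]],u,v)
E
```

```text
at [0.5171 0.0274 0.154 ] yaw -93.13 F [ 0.2 -0.7  0.4] w 0.0 g 0.0 t 50.9
{"x": 0.8, "y": -0.6, "z": 28.1, "az": -0.1, "ax": 0, "ay": 0, "fingers": 0}
{"x": 0.8, "y": -0.6, "z": 28.1, "az": -0.1, "ax": 0, "ay": 0, "fingers": 0}
{"x": 0.8, "y": -0.6, "z": 28.1, "az": -0.1, "ax": 0, "ay": 0, "fingers": 0}
{"x": 0.8, "y": -0.6, "z": 28.1, "az": -0.1, "ax": 0, "ay": 0, "fingers": 0}
{"x": 0.8, "y": -0.5, "z": 28.1, "az": -0.1, "ax": 0, "ay": 0, "fingers": 0}
  residual turn deg [-0.02 -0.04 -0.  ]
nose exp (np.float64(398.2271804229233), np.float64(183.67395359699447)) (np.float64(425.4706426875344), np.float64(188.89132471547444))
(495, 225, 69, 48)
(502, 186, 72, 49)
(531, 157, 13, 20)
(520, 147, 66, 44)
(517, 103, 82, 41)
[169, 190, 195, 196, 197, 197, 197, 198, 197, 196, 190, 133, 114, 112, 111, 115, 161, 201, 172, 129, 135, 142, 144, 142, 180, 233, 238, 238, 238, 239, 238, 238, 238, 238, 238, 238, 238, 238, 238, 238] 425 188
```

View pics/w7.png

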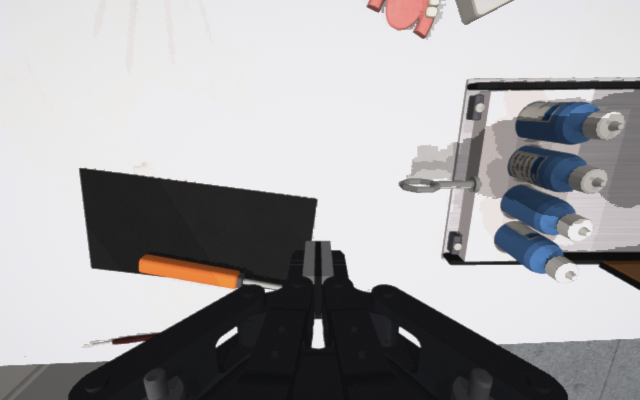

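```bash
python3 - <<'E'
from h import *
c=cam('wrist')
hsv=cv2.cvtColor(c['pixels'],cv2.COLOR_RGB2HSV)
m=((hsv[...,0]<22)&(hsv[...,1]>150)&(hsv[...,2]>90)).astype(np.uint8);m[:,300:]=0
k=max(cv2.findContours(m,cv2.RETR_EXTERNAL,cv2.CHAIN_APPROX_NONE)[0],key=cv2.contourArea)
b=cv2.boxPoints(cv2.minAreaRect(k));w=np.array([ray(c,*q,.019)[:2] for q in b]);print(w.round(4),w.mean(0))
E
```

```text
[[0.4321 0.231 ]
 [0.4548 0.2219]
 [0.4286 0.1182]
 [0.4049 0.125 ]] [0.43011366 0.17402845]
```

Call:
{"fn": "jog_arm", "kwargs": {"rows": [{"x": 2,"y": 0,"z": 30,"az": 0,"ax": 0,"ay": 0,"fingers": 0},{"x": 2,"y": 0,"z": 30,"az": 0,"ax": 0,"ay": 0,"fingers": 0},{"x": 0,"y": 0,"z": 30,"az": 0,"ax": 0,"ay": 0,"fingers": 0},{"x": 0,"y": 0,"z": 30,"az": 0,"ax": 0,"ay": 0,"fingers": 0},{"x": 0,"y": 0,"z": 20,"az": -0.5,"ax": 0,"ay": 0,"fingers": 0},{"x": 0,"y": 0,"z": 0,"az": 0,"ax": 0,"ay": 0,"fingers": 0},{"x": 0,"y": 0,"z": 0,"az": 0,"ax": 0,"ay": 0,"fingers": 0},{"x": 0,"y": 0,"z": 0,"az": 0,"ax": 0,"ay": 0,"fingers": 0}]}}

```text
t: 51.7
eef_pos: [0.5223, 0.0271, 0.015]
tool_rot: [-0.0, 1.0, -0.023, 0.002]
contact_force: [-0.7, 0.2, 0.6]
gripper_width: 0.002
grasp_force: 0.0
```

```bash
python3 - <<'E'
from h import *
plan([(.5200,-.0315,.0135,-92.6,1)],0)
E
```

```text
at [0.5223 0.0271 0.015 ] yaw -92.66 F [-0.7  0.2  0.6] w 0.1 g 0.0 t 51.7
{"x": 0.4, "y": 58.6, "z": 1.5, "az": -0.1, "ax": 0, "ay": 0, "fingers": 0}
  residual turn deg [-0.02 -0.2  -0.  ]
```

Call:
{"fn": "jog_arm", "kwargs": {"rows": [{"x": 0,"y": 15,"z": 0,"az": 0,"ax": 0,"ay": 0,"fingers": 0},{"x": 0,"y": 15,"z": 0,"az": 0,"ax": 0,"ay": 0,"fingers": 0},{"x": 0,"y": 12,"z": 0,"az": 0,"ax": 0,"ay": 0,"fingers": 0},{"x": 0,"y": 6,"z": 0,"az": 0,"ax": 0,"ay": 0,"fingers": 0},{"x": 0,"y": 4,"z": 0,"az": 0,"ax": 0,"ay": 0,"fingers": 0},{"x": 0,"y": 4,"z": 0,"az": 0,"ax": 0,"ay": 0,"fingers": 0},{"x": 0,"y": 4,"z": 0,"az": 0,"ax": 0,"ay": 0,"fingers": 0},{"x": 0,"y": 4,"z": 0,"az": 0,"ax": 0,"ay": 0,"fingers": 0}]}}

```text
t: 52.5
eef_pos: [0.5177, -0.0368, 0.013]
tool_rot: [-0.0, 1.0, -0.023, -0.0]
contact_force: [0.4, 0.2, -0.4]
gripper_width: -0.002
grasp_force: 0.0
```

Call:
{"fn": "jog_arm", "kwargs": {"rows": [{"x": 0,"y": 4,"z": 0,"az": 0,"ax": 0,"ay": 0,"fingers": 0},{"x": 0,"y": 4,"z": 0,"az": 0,"ax": 0,"ay": 0,"fingers": 0},{"x": 0,"y": 4,"z": 0,"az": 0,"ax": 0,"ay": 0,"fingers": 0},{"x": 0,"y": 4,"z": 0,"az": 0,"ax": 0,"ay": 0,"fingers": 0},{"x": 0,"y": 4,"z": 0,"az": 0,"ax": 0,"ay": 0,"fingers": 0},{"x": 0,"y": 4,"z": 0,"az": 0,"ax": 0,"ay": 0,"fingers": 0},{"x": 0,"y": 4,"z": 0,"az": 0,"ax": 0,"ay": 0,"fingers": 0},{"x": 0,"y": 4,"z": 0,"az": 0,"ax": 0,"ay": 0,"fingers": 0}]}}

```text
t: 53.3
eef_pos: [0.5161, -0.0693, 0.013]
tool_rot: [-0.0, 1.0, -0.023, 0.0]
contact_force: [-0.6, 4.4, -1.4]
gripper_width: 0.0
grasp_force: 1.8
```

Call:
{"fn": "jog_arm", "kwargs": {"rows": [{"x": 0,"y": 5,"z": 0,"az": 0,"ax": 0,"ay": 0,"fingers": 0},{"x": 0,"y": 5,"z": 0,"az": 0,"ax": 0,"ay": 0,"fingers": 0},{"x": 0,"y": 5,"z": 0,"az": 0,"ax": 0,"ay": 0,"fingers": 0},{"x": 0,"y": 5,"z": 0,"az": 0,"ax": 0,"ay": 0,"fingers": 0},{"x": 0,"y": 5,"z": 0,"az": 0,"ax": 0,"ay": 0,"fingers": 0},{"x": 0,"y": 5,"z": 0,"az": 0,"ax": 0,"ay": 0,"fingers": 0},{"x": 0,"y": 5,"z": 0,"az": 0,"ax": 0,"ay": 0,"fingers": 0},{"x": 0,"y": 5,"z": 0,"az": 0,"ax": 0,"ay": 0,"fingers": 0}]}}

```text
t: 54.1
eef_pos: [0.5142, -0.1093, 0.013]
tool_rot: [-0.0, 1.0, -0.023, -0.0]
contact_force: [0.7, 3.8, -0.4]
gripper_width: -0.003
grasp_force: 1.9
```

Call:
{"fn": "jog_arm", "kwargs": {"rows": [{"x": 0,"y": 5,"z": 0,"az": 0,"ax": 0,"ay": 0,"fingers": 0},{"x": 0,"y": 5,"z": 0,"az": 0,"ax": 0,"ay": 0,"fingers": 0},{"x": 0,"y": 5,"z": 0,"az": 0,"ax": 0,"ay": 0,"fingers": 0},{"x": 0,"y": 5,"z": 0,"az": 0,"ax": 0,"ay": 0,"fingers": 0},{"x": 0,"y": 5,"z": 0,"az": 0,"ax": 0,"ay": 0,"fingers": 0},{"x": 0,"y": 5,"z": 0,"az": 0,"ax": 0,"ay": 0,"fingers": 0},{"x": 0,"y": 5,"z": 0,"az": 0,"ax": 0,"ay": 0,"fingers": 0},{"x": 0,"y": 5,"z": 0,"az": 0,"ax": 0,"ay": 0,"fingers": 0}]}}

```text
t: 54.9
eef_pos: [0.5124, -0.1493, 0.013]
tool_rot: [0.0, 1.0, -0.023, -0.0]
contact_force: [-0.2, 3.2, -0.3]
gripper_width: -0.002
grasp_force: 1.9
```

Call:
{"fn": "jog_arm", "kwargs": {"rows": [{"x": 0,"y": 4,"z": 0,"az": 0,"ax": 0,"ay": 0,"fingers": 0},{"x": 0,"y": 4,"z": 0,"az": 0,"ax": 0,"ay": 0,"fingers": 0},{"x": 0,"y": 4,"z": 0,"az": 0,"ax": 0,"ay": 0,"fingers": 0},{"x": 0,"y": 4,"z": 0,"az": 0,"ax": 0,"ay": 0,"fingers": 0},{"x": 0,"y": 4,"z": 0,"az": 0,"ax": 0,"ay": 0,"fingers": 0},{"x": 0,"y": 3,"z": 0,"az": 0,"ax": 0,"ay": 0,"fingers": 0},{"x": 0,"y": 3,"z": 0,"az": 0,"ax": 0,"ay": 0,"fingers": 0},{"x": 0,"y": 2,"z": 0,"az": 0,"ax": 0,"ay": 0,"fingers": 0}]}}

```text
t: 55.7
eef_pos: [0.5111, -0.1772, 0.013]
tool_rot: [0.0, 1.0, -0.023, -0.0]
contact_force: [0.4, 3.5, -0.6]
gripper_width: 0.0
grasp_force: 1.9
```

Call:
{"fn": "jog_arm", "kwargs": {"rows": [{"x": 0,"y": 2,"z": 0,"az": 0,"ax": 0,"ay": 0,"fingers": 0},{"x": 0,"y": 2,"z": 0,"az": 0,"ax": 0,"ay": 0,"fingers": 0},{"x": 0,"y": 2,"z": 0,"az": 0,"ax": 0,"ay": 0,"fingers": 0},{"x": 0,"y": 2,"z": 0,"az": 0,"ax": 0,"ay": 0,"fingers": 0},{"x": 0,"y": 2,"z": 0,"az": 0,"ax": 0,"ay": 0,"fingers": 0},{"x": 0,"y": 2,"z": 0,"az": 0,"ax": 0,"ay": 0,"fingers": 0},{"x": 0,"y": 2,"z": 0,"az": 0,"ax": 0,"ay": 0,"fingers": 0},{"x": 0,"y": 2,"z": 0,"az": 0,"ax": 0,"ay": 0,"fingers": 0}]}}

```text
t: 56.5
eef_pos: [0.5104, -0.193, 0.013]
tool_rot: [0.0, 1.0, -0.023, -0.0]
contact_force: [-1.1, 4.5, -0.2]
gripper_width: 0.001
grasp_force: 1.9
```

Call:
{"fn": "jog_arm", "kwargs": {"rows": [{"x": 0,"y": 1.5,"z": 0,"az": 0,"ax": 0,"ay": 0,"fingers": 0},{"x": 0,"y": 1.5,"z": 0,"az": 0,"ax": 0,"ay": 0,"fingers": 0},{"x": 0,"y": 1,"z": 0,"az": 0,"ax": 0,"ay": 0,"fingers": 0},{"x": 0,"y": 1,"z": 0,"az": 0,"ax": 0,"ay": 0,"fingers": 0},{"x": 0,"y": 0,"z": 0,"az": 0,"ax": 0,"ay": 0,"fingers": 0},{"x": 0,"y": 0,"z": 0,"az": 0,"ax": 0,"ay": 0,"fingers": 0},{"x": 0,"y": 0,"z": 0,"az": 0,"ax": 0,"ay": 0,"fingers": 0},{"x": 0,"y": 0,"z": 0,"az": 0,"ax": 0,"ay": 0,"fingers": 0}]}}

```text
t: 57.3
eef_pos: [0.5112, -0.1967, 0.0132]
tool_rot: [-0.001, 1.0, -0.022, 0.001]
contact_force: [2.8, 6.1, -1.6]
gripper_width: 0.001
grasp_force: 3.1
```

Call:
{"fn": "jog_arm", "kwargs": {"rows": [{"x": 0,"y": 1,"z": 0,"az": 0,"ax": 0,"ay": 0,"fingers": 0},{"x": 0,"y": 1,"z": 0,"az": 0,"ax": 0,"ay": 0,"fingers": 0},{"x": 0,"y": 1,"z": 0,"az": 0,"ax": 0,"ay": 0,"fingers": 0},{"x": 0,"y": 0,"z": 0,"az": 0,"ax": 0,"ay": 0,"fingers": 0},{"x": 0,"y": 0,"z": 0,"az": 0,"ax": 0,"ay": 0,"fingers": 0},{"x": 0,"y": 0,"z": 0,"az": 0,"ax": 0,"ay": 0,"fingers": 0},{"x": 0,"y": 0,"z": 0,"az": 0,"ax": 0,"ay": 0,"fingers": 0},{"x": 0,"y": 0,"z": 0,"az": 0,"ax": 0,"ay": 0,"fingers": 0}]}}

```text
t: 58.1
eef_pos: [0.5124, -0.1975, 0.0134]
tool_rot: [-0.002, 1.0, -0.021, 0.002]
contact_force: [4.5, 11.1, -1.1]
gripper_width: -0.003
grasp_force: 5.5
```

Call:
{"fn": "jog_arm", "kwargs": {"rows": [{"x": 0,"y": 1,"z": 0,"az": 0,"ax": 0,"ay": 0,"fingers": 0},{"x": 0,"y": 1,"z": 0,"az": 0,"ax": 0,"ay": 0,"fingers": 0},{"x": 0,"y": 1,"z": 0,"az": 0,"ax": 0,"ay": 0,"fingers": 0},{"x": 0,"y": 0,"z": 0,"az": 0,"ax": 0,"ay": 0,"fingers": 0},{"x": 0,"y": 0,"z": 0,"az": 0,"ax": 0,"ay": 0,"fingers": 0},{"x": 0,"y": 0,"z": 0,"az": 0,"ax": 0,"ay": 0,"fingers": 0},{"x": 0,"y": 0,"z": 0,"az": 0,"ax": 0,"ay": 0,"fingers": 0},{"x": 0,"y": 0,"z": 0,"az": 0,"ax": 0,"ay": 0,"fingers": 0}]}}

```text
t: 58.9
eef_pos: [0.5127, -0.1979, 0.0134]
tool_rot: [-0.003, 1.0, -0.02, 0.002]
contact_force: [4.4, 17.2, -0.7]
gripper_width: -0.001
grasp_force: 8.5
```

Call:
{"fn": "jog_arm", "kwargs": {"rows": [{"x": 0,"y": -8,"z": 0,"az": 0,"ax": 0,"ay": 0,"fingers": 0},{"x": 0,"y": -15,"z": 0,"az": 0,"ax": 0,"ay": 0,"fingers": 0},{"x": 0,"y": -25,"z": -5,"az": 0,"ax": 0,"ay": 0,"fingers": 0},{"x": 0,"y": -10,"z": -40,"az": 0,"ax": 0,"ay": 0,"fingers": 0},{"x": 0,"y": 0,"z": -50,"az": 0,"ax": 0,"ay": 0,"fingers": 0},{"x": 0,"y": 10,"z": -50,"az": 0,"ax": 0,"ay": 0,"fingers": 0},{"x": 0,"y": 20,"z": -50,"az": 0,"ax": 0,"ay": 0,"fingers": 0},{"x": 0,"y": 0,"z": -40,"az": 0,"ax": 0,"ay": 0,"fingers": 0}]}}

```text
t: 59.7
eef_pos: [0.5108, -0.1775, 0.2463]
tool_rot: [0.001, 1.0, -0.025, 0.001]
contact_force: [0.6, -0.2, -0.5]
gripper_width: 0.003
grasp_force: 0.0
```

```bash
python3 - <<'E'
from h import *
for i in range(6): cam('top')
c=cam('wrist','w8.png');plan([],0)
g=cv2.cvtColor(c['pixels'],cv2.COLOR_RGB2GRAY)
def prof(f,z,ys):
    out=[]
    for y in ys:
        u,v=proj(c,[f(y),y,z]);out.append((round(float(y),4),int(g[int(round(v)),int(round(u))]) if 0<=v<400 and 0<=u<640 else -1))
    print(out)
L=lambda y:.5139+.045*(y+.171)
prof(L,.03,np.arange(-.195,-.226,-.002))
for d in(-.03,.03): prof(lambda y:L(y)+d,.028,np.arange(-.25,-.292,-.002))
for n,q in [('nose',[L(-.212),-.212,.027]),('mouth',[.509,-.2785,.132])]: print(n,proj(c,q))
E
```

```text
at [ 0.5102 -0.174   0.2419] yaw -92.63 F [ 0.2  0.2 -0.7] w 0.0 g 0.0 t 60.0
[(-0.195, 235), (-0.197, 236), (-0.199, 236), (-0.201, 236), (-0.203, 236), (-0.205, 236), (-0.207, 236), (-0.209, 236), (-0.211, 229), (-0.213, 179), (-0.215, 181), (-0.217, 177), (-0.219, 171), (-0.221, 167), (-0.223, 157), (-0.225, 159)]
[(-0.25, 214), (-0.252, 214), (-0.254, 215), (-0.256, 215), (-0.258, 214), (-0.26, 214), (-0.262, 214), (-0.264, 214), (-0.266, 214), (-0.268, 214), (-0.27, 214), (-0.272, 204), (-0.274, 201), (-0.276, 184), (-0.278, 148), (-0.28, 137), (-0.282, 141), (-0.284, 214), (-0.286, 221), (-0.288, 221), (-0.29, 221)]
[(-0.25, 215), (-0.252, 215), (-0.254, 215), (-0.256, 215), (-0.258, 215), (-0.26, 215), (-0.262, 214), (-0.264, 214), (-0.266, 214), (-0.268, 214), (-0.27, 213), (-0.272, 212), (-0.274, 200), (-0.276, 200), (-0.278, 199), (-0.28, 149), (-0.282, 137), (-0.284, 137), (-0.286, 207), (-0.288, 220), (-0.29, 222)]
nose (np.float64(346.9098853506572), np.float64(168.69991899094913))
mouth (np.float64(430.366562911145), np.float64(192.2711542419038))
```

```bash
python3 - <<'E'
from h import *
plan([(.45,.10,.2,-12,11)],60)
E
```

```text
at [ 0.5102 -0.174   0.2419] yaw -92.63 F [ 0.2  0.2 -0.7] w 0.0 g 0.0 t 60.0
{"x": -6.6, "y": -24.6, "z": 3.8, "az": -7.3, "ax": 0, "ay": 0, "fingers": 60}
{"x": -3.4, "y": -25.3, "z": 3.8, "az": -7.3, "ax": 0, "ay": 0, "fingers": 60}
{"x": -0.2, "y": -25.5, "z": 3.8, "az": -7.3, "ax": 0, "ay": 0, "fingers": 60}
{"x": 3.1, "y": -25.3, "z": 3.8, "az": -7.3, "ax": 0, "ay": 0, "fingers": 60}
{"x": 6.3, "y": -24.7, "z": 3.8, "az": -7.3, "ax": 0, "ay": 0, "fingers": 60}
{"x": 9.4, "y": -23.7, "z": 3.8, "az": -7.3, "ax": 0, "ay": 0, "fingers": 60}
{"x": 12.4, "y": -22.3, "z": 3.8, "az": -7.3, "ax": 0, "ay": 0, "fingers": 60}
{"x": 15.1, "y": -20.6, "z": 3.8, "az": -7.3, "ax": 0, "ay": 0, "fingers": 60}
{"x": 17.6, "y": -18.5, "z": 3.8, "az": -7.3, "ax": 0, "ay": 0, "fingers": 60}
{"x": 19.8, "y": -16.1, "z": 3.8, "az": -7.3, "ax": 0, "ay": 0, "fingers": 60}
{"x": 21.7, "y": -13.4, "z": 3.8, "az": -7.3, "ax": 0, "ay": 0, "fingers": 60}
  residual turn deg [-0.02  0.17  0.  ]
```

Call:
{"fn": "jog_arm", "kwargs": {"rows": [{"x": -6.5,"y": -24.5,"z": 3.8,"az": -7.3,"ax": 0,"ay": 0,"fingers": 60},{"x": -3.5,"y": -25.5,"z": 3.8,"az": -7.3,"ax": 0,"ay": 0,"fingers": 60},{"x": 0,"y": -25.5,"z": 3.8,"az": -7.3,"ax": 0,"ay": 0,"fingers": 60},{"x": 3,"y": -25.5,"z": 3.8,"az": -7.3,"ax": 0,"ay": 0,"fingers": 60},{"x": 6.5,"y": -24.5,"z": 3.8,"az": -7.3,"ax": 0,"ay": 0,"fingers": 60},{"x": 9.5,"y": -23.5,"z": 3.8,"az": -7.3,"ax": 0,"ay": 0,"fingers": 60},{"x": 12.5,"y": -22.5,"z": 3.8,"az": -7.3,"ax": 0,"ay": 0,"fingers": 60},{"x": 15,"y": -20.5,"z": 3.8,"az": -7.3,"ax": 0,"ay": 0,"fingers": 60}]}}

```text
t: 60.85
eef_pos: [0.4671, 0.0263, 0.2116]
tool_rot: [-0.001, 0.883, 0.47, -0.001]
contact_force: [0.5, -0.2, 0.3]
gripper_width: 0.7
grasp_force: 0.0
```

Call:
{"fn": "jog_arm", "kwargs": {"rows": [{"x": 17.5,"y": -18.5,"z": 3.8,"az": -7.3,"ax": 0,"ay": 0,"fingers": 60},{"x": 20,"y": -16,"z": 3.8,"az": -7.3,"ax": 0,"ay": 0,"fingers": 60},{"x": 21.5,"y": -13.5,"z": 3.8,"az": -7.3,"ax": 0,"ay": 0,"fingers": 60},{"x": 0,"y": 0,"z": 0,"az": 0,"ax": 0,"ay": 0,"fingers": 60},{"x": 0,"y": 0,"z": 0,"az": 0,"ax": 0,"ay": 0,"fingers": 60},{"x": 0,"y": 0,"z": 0,"az": 0,"ax": 0,"ay": 0,"fingers": 60},{"x": 0,"y": 0,"z": 0,"az": 0,"ax": 0,"ay": 0,"fingers": 60},{"x": 0,"y": 0,"z": 0,"az": 0,"ax": 0,"ay": 0,"fingers": 60}]}}

```text
t: 61.65
eef_pos: [0.4524, 0.0993, 0.2016]
tool_rot: [0.0, 0.78, 0.626, -0.0]
contact_force: [-0.3, 0.9, -0.4]
gripper_width: 0.703
grasp_force: 0.0
```

```bash
cat > hk.py <<'E'
from h import *
c=cam('wrist','w9.png')
hsv=cv2.cvtColor(c['pixels'],cv2.COLOR_RGB2HSV)
m=((hsv[...,0]<22)&(hsv[...,1]>130)&(hsv[...,2]>90)).astype(np.uint8)
k=max(cv2.findContours(m,cv2.RETR_EXTERNAL,cv2.CHAIN_APPROX_NONE)[0],key=cv2.contourArea)
b=cv2.boxPoints(cv2.minAreaRect(k));w=np.array([ray(c,*q,.017)[:2] for q in b])
e=[w[i]-w[i-1] for i in range(4)];l=max(e,key=np.linalg.norm);l=l*np.sign(-l[1]);yaw=np.degrees(np.arctan2(l[0],-l[1]))
ce=w.mean(0);d=l/np.linalg.norm(l);print(b.round(),'centre',ce.round(4),'dir',d.round(3),'tool yaw',yaw.round(1),'len',np.linalg.norm(l).round(4));g=ce+.022*d;print('grasp',g.round(4))
mk=(hsv[...,2]<45).astype(np.uint8);mk[260:]=0;mk=cv2.morphologyEx(mk|m,cv2.MORPH_CLOSE,np.ones((13,13)))
k=max(cv2.findContours(mk,cv2.RETR_EXTERNAL,cv2.CHAIN_APPROX_NONE)[0],key=cv2.contourArea);q=cv2.approxPolyDP(k,8,True)[:,0];print('mat',[(x.tolist(),ray(c,*x,.003)[:2].round(4).tolist()) for x in q])
plan([(g[0],g[1],.10,yaw,4),(g[0],g[1],.0065,yaw,4)],50)
E
python3 hk.py
```

```text
[[270. 164.]
 [270.  60.]
 [287.  60.]
 [287. 164.]] centre [0.4254 0.177 ] dir [-0.265 -0.964] tool yaw -15.4 len 0.1091
grasp [0.4196 0.1558]
mat [([257, 0], [0.4309, 0.2907]), ([274, 215], [0.3865, 0.0599]), ([363, 218], [0.4965, 0.0314]), ([371, 0], [0.5447, 0.2655])]
at [0.4524 0.0994 0.2017] yaw -12.42 F [ 0.   0.2 -0.1] w 60.3 g 0.0 t 61.7
{"x": 12.0, "y": -11.1, "z": 25.4, "az": 0.7, "ax": 0, "ay": 0, "fingers": 50}
{"x": 11.9, "y": -11.2, "z": 25.4, "az": 0.7, "ax": 0, "ay": 0, "fingers": 50}
{"x": 11.7, "y": -11.4, "z": 25.4, "az": 0.7, "ax": 0, "ay": 0, "fingers": 50}
{"x": 11.6, "y": -11.5, "z": 25.4, "az": 0.7, "ax": 0, "ay": 0, "fingers": 50}
  residual turn deg [ 0.    0.01 -0.  ]
{"x": 0.0, "y": -0.0, "z": 23.4, "az": -0.0, "ax": 0, "ay": 0, "fingers": 50}
{"x": 0.0, "y": -0.0, "z": 23.4, "az": -0.0, "ax": 0, "ay": 0, "fingers": 50}
{"x": 0.0, "y": -0.0, "z": 23.4, "az": -0.0, "ax": 0, "ay": 0, "fingers": 50}
{"x": 0.0, "y": -0.0, "z": 23.4, "az": -0.0, "ax": 0, "ay": 0, "fingers": 50}
  residual turn deg [ 0.    0.01 -0.  ]
```

Call:
{"fn": "jog_arm", "kwargs": {"rows": [{"x": 12,"y": -11,"z": 25,"az": 0.7,"ax": 0,"ay": 0,"fingers": 50},{"x": 12,"y": -11,"z": 25,"az": 0.7,"ax": 0,"ay": 0,"fingers": 50},{"x": 12,"y": -11,"z": 25,"az": 0.7,"ax": 0,"ay": 0,"fingers": 50},{"x": 11.5,"y": -12,"z": 25,"az": 0.7,"ax": 0,"ay": 0,"fingers": 50},{"x": 0,"y": 0,"z": 25,"az": 0,"ax": 0,"ay": 0,"fingers": 50},{"x": 0,"y": 0,"z": 25,"az": 0,"ax": 0,"ay": 0,"fingers": 50},{"x": 0,"y": 0,"z": 15,"az": 0,"ax": 0,"ay": 0,"fingers": 50},{"x": 0,"y": 0,"z": 0,"az": 0,"ax": 0,"ay": 0,"fingers": 50}]}}

```text
t: 62.5
eef_pos: [0.4183, 0.156, 0.0352]
tool_rot: [-0.001, 0.794, 0.608, -0.002]
contact_force: [-0.4, 0.2, 0.6]
gripper_width: 0.586
grasp_force: 0.0
```

```bash
python3 hk.py
```

```text
[[304. 110.]
 [336. 110.]
 [336. 285.]
 [304. 285.]] centre [0.4252 0.177 ] dir [-0.276 -0.961] tool yaw -16.0 len 0.109
grasp [0.4191 0.1558]
mat [([273, 0], [0.4298, 0.2889]), ([308, 284], [0.4006, 0.118]), ([330, 285], [0.4155, 0.1132]), ([334, 259], [0.4233, 0.1326]), ([471, 259], [0.514, 0.1082]), ([499, 0], [0.5436, 0.2579])]
at [0.419  0.1564 0.0362] yaw -15.14 F [ 1.4  0.8 -0.7] w 49.6 g 0.0 t 62.5
{"x": -0.2, "y": 0.0, "z": -15.9, "az": 0.2, "ax": 0, "ay": 0, "fingers": 50}
{"x": -0.2, "y": 0.0, "z": -15.9, "az": 0.2, "ax": 0, "ay": 0, "fingers": 50}
{"x": -0.1, "y": 0.0, "z": -15.9, "az": 0.2, "ax": 0, "ay": 0, "fingers": 50}
{"x": -0.1, "y": 0.0, "z": -15.9, "az": 0.2, "ax": 0, "ay": 0, "fingers": 50}
  residual turn deg [-0.08  0.05  0.  ]
{"x": 0.0, "y": 0.0, "z": 23.4, "az": 0.0, "ax": 0, "ay": 0, "fingers": 50}
{"x": 0.0, "y": 0.0, "z": 23.4, "az": 0.0, "ax": 0, "ay": 0, "fingers": 50}
{"x": 0.0, "y": 0.0, "z": 23.4, "az": 0.0, "ax": 0, "ay": 0, "fingers": 50}
{"x": 0.0, "y": 0.0, "z": 23.4, "az": 0.0, "ax": 0, "ay": 0, "fingers": 50}
  residual turn deg [-0.08  0.05  0.  ]
```

Centred; lower 30 mm, grip, lift.

Call:
{"fn": "jog_arm", "kwargs": {"rows": [{"x": 0,"y": 0,"z": 15,"az": 0.6,"ax": 0,"ay": 0,"fingers": 45},{"x": 0,"y": 0,"z": 12,"az": 0,"ax": 0,"ay": 0,"fingers": 40},{"x": 0,"y": 0,"z": 3,"az": 0,"ax": 0,"ay": 0,"fingers": 35},{"x": 0,"y": 0,"z": 0,"az": 0,"ax": 0,"ay": 0,"fingers": 28},{"x": 0,"y": 0,"z": 0,"az": 0,"ax": 0,"ay": 0,"fingers": 10},{"x": 0,"y": 0,"z": 0,"az": 0,"ax": 0,"ay": 0,"fingers": 10},{"x": 0,"y": 0,"z": 0,"az": 0,"ax": 0,"ay": 0,"fingers": 10},{"x": 0,"y": 0,"z": 0,"az": 0,"ax": 0,"ay": 0,"fingers": 10}], "force": 70}}

```text
t: 63.35
eef_pos: [0.4198, 0.1569, 0.0074]
tool_rot: [0.0, 0.797, 0.604, 0.0]
contact_force: [-0.4, 0.1, 6.8]
gripper_width: 0.184
grasp_force: 69.2
```

Call:
{"fn": "jog_arm", "kwargs": {"rows": [{"x": 0,"y": 0,"z": 0,"az": 0,"ax": 0,"ay": 0,"fingers": 10},{"x": 0,"y": 0,"z": 0,"az": 0,"ax": 0,"ay": 0,"fingers": 10},{"x": 0,"y": 0,"z": -10,"az": 0,"ax": 0,"ay": 0,"fingers": 10},{"x": 0,"y": 0,"z": -20,"az": 0,"ax": 0,"ay": 0,"fingers": 10},{"x": 0,"y": 0,"z": -15,"az": 0,"ax": 0,"ay": 0,"fingers": 10},{"x": 0,"y": 0,"z": 0,"az": 0,"ax": 0,"ay": 0,"fingers": 10},{"x": 0,"y": 0,"z": 0,"az": 0,"ax": 0,"ay": 0,"fingers": 10},{"x": 0,"y": 0,"z": 0,"az": 0,"ax": 0,"ay": 0,"fingers": 10}]}}

```text
t: 64.15
eef_pos: [0.4191, 0.1563, 0.0512]
tool_rot: [-0.0, 0.797, 0.604, -0.0]
contact_force: [-0.9, -0.4, -1.0]
gripper_width: 0.186
grasp_force: 68.5
```

```bash
python3 - <<'E'
from h import *
plan([(.4618,.1844,.05,-11,4),(.4618,.1844,.0085,-11,4)],10)
E
```

```text
at [0.4191 0.1563 0.0512] yaw -15.74 F [-0.9 -0.4 -1. ] w 15.9 g 68.5 t 64.2
{"x": 9.7, "y": 8.4, "z": 0.3, "az": -1.2, "ax": 0, "ay": 0, "fingers": 10}
{"x": 9.5, "y": 8.6, "z": 0.3, "az": -1.2, "ax": 0, "ay": 0, "fingers": 10}
{"x": 9.3, "y": 8.8, "z": 0.3, "az": -1.2, "ax": 0, "ay": 0, "fingers": 10}
{"x": 9.1, "y": 9.0, "z": 0.3, "az": -1.2, "ax": 0, "ay": 0, "fingers": 10}
  residual turn deg [-0.04  0.04  0.  ]
{"x": 0.0, "y": 0.0, "z": 10.4, "az": 0.0, "ax": 0, "ay": 0, "fingers": 10}
{"x": 0.0, "y": 0.0, "z": 10.4, "az": 0.0, "ax": 0, "ay": 0, "fingers": 10}
{"x": 0.0, "y": 0.0, "z": 10.4, "az": 0.0, "ax": 0, "ay": 0, "fingers": 10}
{"x": 0.0, "y": 0.0, "z": 10.4, "az": 0.0, "ax": 0, "ay": 0, "fingers": 10}
  residual turn deg [-0.04  0.04  0.  ]
```

Call:
{"fn": "jog_arm", "kwargs": {"rows": [{"x": 9.5,"y": 8.5,"z": 0,"az": -1.2,"ax": 0,"ay": 0,"fingers": 10},{"x": 9.5,"y": 8.5,"z": 0,"az": -1.2,"ax": 0,"ay": 0,"fingers": 10},{"x": 9.5,"y": 9,"z": 0,"az": -1.2,"ax": 0,"ay": 0,"fingers": 10},{"x": 9,"y": 9,"z": 0,"az": -1.2,"ax": 0,"ay": 0,"fingers": 10},{"x": 0,"y": 0,"z": 12,"az": 0,"ax": 0,"ay": 0,"fingers": 10},{"x": 0,"y": 0,"z": 12,"az": 0,"ax": 0,"ay": 0,"fingers": 10},{"x": 0,"y": 0,"z": 10,"az": 0,"ax": 0,"ay": 0,"fingers": 10},{"x": 0,"y": 0,"z": 6,"az": 0,"ax": 0,"ay": 0,"fingers": 10}]}}

```text
t: 64.95
eef_pos: [0.4611, 0.1839, 0.01]
tool_rot: [-0.0, 0.771, 0.637, -0.001]
contact_force: [0.1, -0.4, -0.9]
gripper_width: 0.186
grasp_force: 68.5
```

Call:
{"fn": "jog_arm", "kwargs": {"rows": [{"x": 0,"y": 0,"z": 2,"az": 0,"ax": 0,"ay": 0,"fingers": 10},{"x": 0,"y": 0,"z": 1,"az": 0,"ax": 0,"ay": 0,"fingers": 10},{"x": 0,"y": 0,"z": 0,"az": 0,"ax": 0,"ay": 0,"fingers": 10},{"x": 0,"y": 0,"z": 0,"az": 0,"ax": 0,"ay": 0,"fingers": 10},{"x": 0,"y": 0,"z": 0,"az": 0,"ax": 0,"ay": 0,"fingers": 10},{"x": 0,"y": 0,"z": 0,"az": 0,"ax": 0,"ay": 0,"fingers": 10},{"x": 0,"y": 0,"z": 0,"az": 0,"ax": 0,"ay": 0,"fingers": 22},{"x": 0,"y": 0,"z": 0,"az": 0,"ax": 0,"ay": 0,"fingers": 34}]}}

```text
t: 65.75
eef_pos: [0.4626, 0.1847, 0.0088]
tool_rot: [0.0, 0.771, 0.637, 0.0]
contact_force: [-0.4, -0.6, -0.2]
gripper_width: 0.394
grasp_force: 0.0
```

Call:
{"fn": "jog_arm", "kwargs": {"rows": [{"x": 0,"y": 0,"z": 0,"az": 0,"ax": 0,"ay": 0,"fingers": 45},{"x": 0,"y": 0,"z": -10,"az": 0,"ax": 0,"ay": 0,"fingers": 50},{"x": 0,"y": 0,"z": -30,"az": 0,"ax": 0,"ay": 0,"fingers": 60},{"x": -5,"y": 0,"z": -50,"az": 0,"ax": 0,"ay": 0,"fingers": 60},{"x": -20,"y": 0,"z": -50,"az": 0,"ax": 0,"ay": 0,"fingers": 60},{"x": -30,"y": 0,"z": -40,"az": 0,"ax": 0,"ay": 0,"fingers": 60},{"x": 0,"y": 0,"z": 0,"az": 0,"ax": 0,"ay": 0,"fingers": 60},{"x": 0,"y": 0,"z": 0,"az": 0,"ax": 0,"ay": 0,"fingers": 60}]}}

```text
t: 66.55
eef_pos: [0.4528, 0.1313, 0.1861]
tool_rot: [0.001, 0.772, 0.636, 0.001]
contact_force: [-0.2, -0.3, -0.5]
gripper_width: 0.704
grasp_force: 0.0
```

```bash
python3 - <<'E'
from h import *
for i in range(4):cam('top')
E
python3 hk.py|head -5; python3 - <<'E'
from h import *
c=cam('side');o=cv2.imread('pics/side0.png')[...,::-1]
hsv=cv2.cvtColor(c['pixels'],cv2.COLOR_RGB2HSV);m=((hsv[...,0]>95)&(hsv[...,0]<125)&(hsv[...,1]>60)).astype(np.uint8)[100:210,290:380]
print([(cv2.boundingRect(k),cv2.contourArea(k)) for k in cv2.findContours(m,cv2.RETR_EXTERNAL,cv2.CHAIN_APPROX_NONE)[0] if cv2.contourArea(k)>6])
for y in np.linspace(-.057,.057,4): # expected bottle pixels at home: low body, mid, cap
    p=[.5068+y*.999,-.3315-y*.045]; print([(np.round(proj(c,[*p,z])).tolist(),c['pixels'][int(proj(c,[*p,z])[1]),int(proj(c,[*p,z])[0])].tolist()) for z in (.04,.07,.095)])
E
```

```text
[[310.  53.]
 [328.  53.]
 [328. 163.]
 [310. 163.]] centre [0.4661 0.2057] dir [-0.196 -0.981] tool yaw -11.3 len 0.1082
grasp [0.4618 0.1841]
[((57, 47, 8, 5), 21.5), ((45, 47, 9, 16), 106.5), ((34, 46, 8, 9), 43.0), ((23, 46, 8, 15), 66.0)]
[([349.0, 157.0], [57, 60, 62]), ([350.0, 149.0], [33, 58, 82]), ([350.0, 142.0], [55, 53, 48])]
[([338.0, 157.0], [44, 81, 115]), ([338.0, 149.0], [42, 60, 89]), ([339.0, 142.0], [40, 38, 37])]
[([327.0, 156.0], [114, 113, 108]), ([327.0, 148.0], [39, 63, 89]), ([327.0, 142.0], [40, 40, 31])]
[([316.0, 156.0], [108, 113, 122]), ([316.0, 148.0], [36, 63, 88]), ([316.0, 141.0], [57, 53, 52])]
```

```bash
python3 -c "
from station import bot
print(bot.hand_in())"
```

```text
the job is handed in; nothing more can be done
None
```

The job is handed in: all four bottles stand in their own bores, the tray is pushed home to within about 1 mm by camera, and the hook is back on its mat. The hook was knocked aside during the run, so I picked it up and laid it on the mat again after the push; I never touched the cast or the denture.

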